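# Load the drying box through its dust flaps

## Task

Load the drying box with every aluminium block that lies on the worktop: stand each flat block up on its long thin edge and push it down through one of the sprung flaps, one block to a pocket, so that it stands upright on that edge on the pocket floor and the flap closes over it. When all are in and every flap is shut, press the start button fully down and let it come back. Do not knock the sanding block, the tape roll or the tape measure about.

Things in the scene. Friction and masses are not known exactly. Their poses are not given: they have to be found in the camera images.
- block_0: plain aluminium block, 34 x 60 x 14 mm (its own x, y, z), about 80 g, lying flat on the worktop at the start; 3 or all 4 of the blocks are present, an absent one reads None. Origin: centre of its 34 x 60 underside. Its own x is the 34 mm side, which must point up or down when it stands on its long thin (60 x 14) edge
- block_1: plain aluminium block, 34 x 60 x 14 mm (its own x, y, z), about 80 g, lying flat on the worktop at the start; 3 or all 4 of the blocks are present, an absent one reads None. Origin: centre of its 34 x 60 underside. Its own x is the 34 mm side, which must point up or down when it stands on its long thin (60 x 14) edge
- block_2: plain aluminium block, 34 x 60 x 14 mm (its own x, y, z), about 80 g, lying flat on the worktop at the start; 3 or all 4 of the blocks are present, an absent one reads None. Origin: centre of its 34 x 60 underside. Its own x is the 34 mm side, which must point up or down when it stands on its long thin (60 x 14) edge
- block_3: plain aluminium block, 34 x 60 x 14 mm (its own x, y, z), about 80 g, lying flat on the worktop at the start; 3 or all 4 of the blocks are present, an absent one reads None. Origin: centre of its 34 x 60 underside. Its own x is the 34 mm side, which must point up or down when it stands on its long thin (60 x 14) edge
- block_0_mid (a point): centre of block_0
- block_1_mid (a point): centre of block_1
- block_2_mid (a point): centre of block_2
- block_3_mid (a point): centre of block_3
- drying_box: fixed grey metal drying box, 136 mm in its own x, 262 mm in y (from -106 to +156), top face 72 mm above the worktop. Origin: on the worktop, under the middle of the row of four pockets; z up. Pockets lie at own y = -72, -24, 24, 72 mm, long along x, each under its flap. The part at y = 89 to 156 mm is solid and carries the start button
- pocket_0 (a point): centre of the floor of this pocket, 4 mm above the worktop, 68 mm below the box's top; axes as the box. The pocket is a slot 112 mm long (box x) and 34 mm wide (box y). In its middle 36 mm two slanting lips, about 31 mm apart at 33 mm above the worktop and 17 mm apart near the floor, guide a block upright; its ends have no lips, which leaves room for fingers
- pocket_1 (a point): centre of the floor of this pocket, 4 mm above the worktop, 68 mm below the box's top; axes as the box. The pocket is a slot 112 mm long (box x) and 34 mm wide (box y). In its middle 36 mm two slanting lips, about 31 mm apart at 33 mm above the worktop and 17 mm apart near the floor, guide a block upright; its ends have no lips, which leaves room for fingers
- pocket_2 (a point): centre of the floor of this pocket, 4 mm above the worktop, 68 mm below the box's top; axes as the box. The pocket is a slot 112 mm long (box x) and 34 mm wide (box y). In its middle 36 mm two slanting lips, about 31 mm apart at 33 mm above the worktop and 17 mm apart near the floor, guide a block upright; its ends have no lips, which leaves room for fingers
- pocket_3 (a point): centre of the floor of this pocket, 4 mm above the worktop, 68 mm below the box's top; axes as the box. The pocket is a slot 112 mm long (box x) and 34 mm wide (box y). In its middle 36 mm two slanting lips, about 31 mm apart at 33 mm above the worktop and 17 mm apart near the floor, guide a block upright; its ends have no lips, which leaves room for fingers
- flap_0 (a joint): translucent flap 108 x 31 x 3 mm over pocket 0, flush with the box's top, hinged along the slot's +y side; 0 shut, grows to 1.57 rad as it is pushed down into the pocket (tip then 41 mm above the worktop, just over a standing block). A light spring (0.7 N at the tip when shut, 1.7 N fully open) shuts it
- flap_1 (a joint): translucent flap 108 x 31 x 3 mm over pocket 1, flush with the box's top, hinged along the slot's +y side; 0 shut, grows to 1.57 rad as it is pushed down into the pocket (tip then 41 mm above the worktop, just over a standing block). A light spring (0.7 N at the tip when shut, 1.7 N fully open) shuts it
- flap_2 (a joint): translucent flap 108 x 31 x 3 mm over pocket 2, flush with the box's top, hinged along the slot's +y side; 0 shut, grows to 1.57 rad as it is pushed down into the pocket (tip then 41 mm above the worktop, just over a standing block). A light spring (0.7 N at the tip when shut, 1.7 N fully open) shuts it
- flap_3 (a joint): translucent flap 108 x 31 x 3 mm over pocket 3, flush with the box's top, hinged along the slot's +y side; 0 shut, grows to 1.57 rad as it is pushed down into the pocket (tip then 41 mm above the worktop, just over a standing block). A light spring (0.7 N at the tip when shut, 1.7 N fully open) shuts it
- start_button (a joint): round steel push button, 26 mm across, on the box's top face beyond pocket 3; 0 up, 0.006 m fully down (about 5 N); springs back
- start_button_top (a point): centre of the top of the start button
- sanding_block: bystander: grey sanding block 50 x 75 x 26 mm on the worktop, origin under its centre; leave alone
- tape_roll: bystander: roll of black tape 58 mm across, 19 mm high, lying flat, origin under its centre; leave alone
- pocket_tape: bystander: pocket tape measure 28 x 50 x 41 mm standing on the worktop, origin under it; leave alone
There are look-alikes about, which are no part of the job. Leave any orange, pink or yellow look-alike of the block_3 alone.

How it is judged:
By the outcome, as a careful person would: the job done as asked, in the order asked, and still so for the second after the job is handed in, with the robot touching nothing.
Of block_0, block_1, block_2, block_3 only 3 to 4 are there at a start; the rules pass over those that are not, and their reading is None.
At some moment in a run one of block_0, block_1, block_2, block_3 may be knocked a few centimetres aside while the robot is not near it.
Once in a run the grip may slacken for a moment while it holds something.
It also fails if it takes over 210 s, if anything falls off the work surface, if the arm or the gripper's body presses on something with over 40 N, if the wrist force passes 120 N, or if a joint passes its speed limit or range.

## Robot

A 7-joint arm with a two-finger parallel gripper is mounted at the origin on a cart in front of the work surface, level with it; the furniture and walls round the work are solid. World frame = base frame: x ahead of the robot, y to its left, z up, the work surface at z = 0. Lengths are in mm, angles in rad, forces in N, time in s.
With the tool pointing down it reaches from about 425 to 950 mm from the base axis. Payload 16.7 kg.
Tool frame: the origin (TCP) lies at the very end of the fingers, on their centre line; the grasp point (between the pads) lies 19 mm behind it (arm.grasp_offset is the distance from the TCP to the grasp point, in mm); z points along the fingers, y is the direction in which the jaws open and shut (so a half turn about z gives the same grasp; the last joint's range is limited). The gripper opens to 94 mm and grips with 3 to 60 N. Pads are 16 mm wide; open, the fingers measure 119 mm over their backs; the gripper's body (75 mm by 177 mm) begins 78 mm behind the grasp point.
Start: joints at [-1.494, 0.426, 0.074, 1.606, -0.034, 1.111, -0.067], TCP at [151.788, 657.674, 205.467] pointing down, gripper open.
Joint ranges: [-2.85, 2.85], [-0.5, 2.14], [-1.23, 1.37], [0.21, 2.46], [-1.02, 4.16], [0.16, 2.05], [-2.73, 2.73]. Speed limits (rad/s): [1.89, 1.89, 2.39, 2.39, 3.01, 3.01, 3.01].

## Interface

Orientations are given as a rotation vector (axis times angle).
In Python, from station import arm, read_camera gives the robot as it stands.
- The arm moves only by the tool carry_out, never from a script. Its argument "rows" is one flat list of numbers, 7 for each row, row after row: the shift along the tool's x, y, z in mm, then the turn, a rotation vector about the tool's x, y, z in rad, then the opening, from 0 (shut) to 1 (fully open). A call has 1 to 8 rows; each row is the pose to reach, as a shift and turn from the pose commanded when the call began, along the tool's axes at that moment; what a row does not reach only later rows make up. A row lasts 1/10 s, in which the tool goes at most 50 mm and 8.59 degrees, less where a joint would pass 70% of its speed; a pose out of reach is approached as far as the arm can. A call with a gripper value outside its range is refused whole. The fingers move at their own pace and stop on an object; "force" is the grip in N (left out, the last holds). Time passes only in rows, so rows that repeat a pose let the fingers close. It gives the time, the measured TCP pose, the force and the opening at its end, in the units of the state.
- arm.sense(): the state, without advancing time (a new reading comes with each control period).
- read_camera(name): name is "side" or "top" or "wrist"; returns a dict with "color" (480x640x3 uint8, blue, green, red), "mtx" (3x3 intrinsics, pixels), "xyz" and "attitude" of the camera in the world. Camera axes: x right, y up, looking along -z (the intrinsics and any distortion apply to the point x, -y, -z); pixel columns grow to the right and rows downward; lengths in mm; the calibration is good to about 2 mm. A picture is of the moment at which its call begins. There is no depth.
- arm.close_job(): hands the job in, once; it reports no verdict.
The state is a dict: "time_s": time; "q": joint angles; "joint_velocities": joint speeds; "effort": joint torques, N m; "tcp_pos": TCP position; "orientation": TCP orientation; "ft_force": force on the tool from outside, world axes, zero at the start; "moment": the same for the moment, N m; "gripper_width": finger opening in mm.
Only numpy, scipy, OpenCV 4.12 (cv2) and the standard library are available. Lean on these libraries where they do the work, as an engineer would, in place of code of your own. Each camera call takes 0.05 s, during which the arm holds its last target.

## Working session

There is one attempt and no reset: what is moved stays moved. The work goes in short steps, Python scripts to look and compute and a tool call to move; the robot and the scene stay as the last step left them, time stands still between calls to the robot, and variables do not carry over. Pictures are saved under pics/ and viewed, and the job is handed in when it is done.

Besides the shell and the picture viewer there is one more tool, called after ">>>" in YAML: its name, and indented under it one key for each argument. carry_out: Moves the arm, as the interface text tells. Its arguments: {"type":"object","properties":{"rows":{"type":"array"},"force":{"type":"number"}},"required":["rows"]}

```bash
ls; mkdir -p pics
cat > h.py <<'E'
import numpy as np, cv2
from scipy.spatial.transform import Rotation as R
from station import arm, read_camera
E
python3 - <<'E'
from h import *
s=arm.sense(); print(s)
for n in ["top","side","wrist"]:
    c=read_camera(n); cv2.imwrite(f"pics/{n}0.png",c["color"]); print(n,c["mtx"],c["xyz"],c["attitude"],[k for k in c])
E
```

```text
pics
{'time_s': 0.0, 'q': array([-1.49352956,  0.42672126,  0.07384547,  1.60661849, -0.03409589,
        1.11077878, -0.06710873]), 'joint_velocities': array([ 8.11714010e-05, -2.20483295e-03,  7.96843047e-04, -4.76181525e-04,
       -1.32317284e-03,  7.04571449e-04, -1.17812557e-03]), 'effort': array([ 3.82798724e-03, -9.35805559e+01,  3.66950110e+00, -4.54153311e+01,
       -4.85625293e-02,  2.06482701e-02,  6.42964756e-05]), 'tcp_pos': array([151.68902444, 657.28431066, 204.77754911]), 'orientation': array([-3.55489106e-01, -3.12136516e+00,  1.98819270e-03]), 'ft_force': array([-0.87529286,  0.20748899,  0.16665209]), 'moment': array([ 0.0086043 ,  0.00463018, -0.08827621]), 'gripper_width': 93.94492359988001}
top [[439.94871886   0.         312.21043865]
 [  0.         439.94871886 236.47908159]
 [  0.           0.           1.        ]] [ 386.83314605  139.08148311 1129.44350461] [ 0.121095   -0.11995946 -1.56293039] ['color', 'mtx', 'xyz', 'attitude']
side [[612.35254901   0.         325.92910409]
 [  0.         612.35254901 235.16745133]
 [  0.           0.           1.        ]] [1142.11126081 1562.11981874  847.49904665] [0.27159807 1.48692455 2.35464339] ['color', 'mtx', 'xyz', 'attitude']
wrist [[374.01845753   0.         321.18847931]
 [  0.         374.01845753 233.60839389]
 [  0.           0.           1.        ]] [ 81.71238555 673.20160845 383.92111177] [-0.21218218 -0.16597443  1.33670405] ['color', 'mtx', 'xyz', 'attitude']
```

View pics/top0.png

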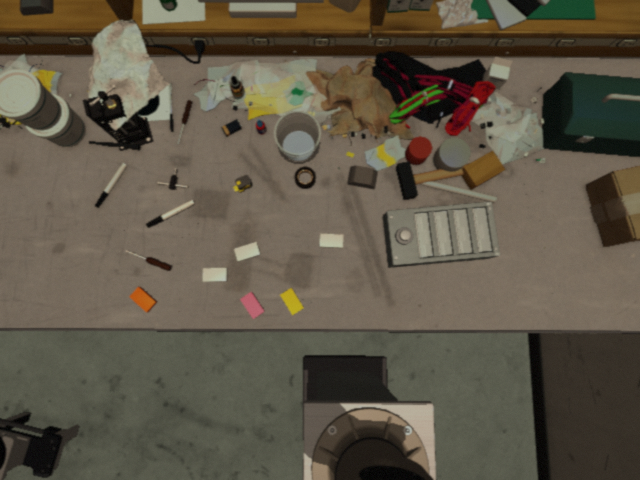

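View pics/side0.png

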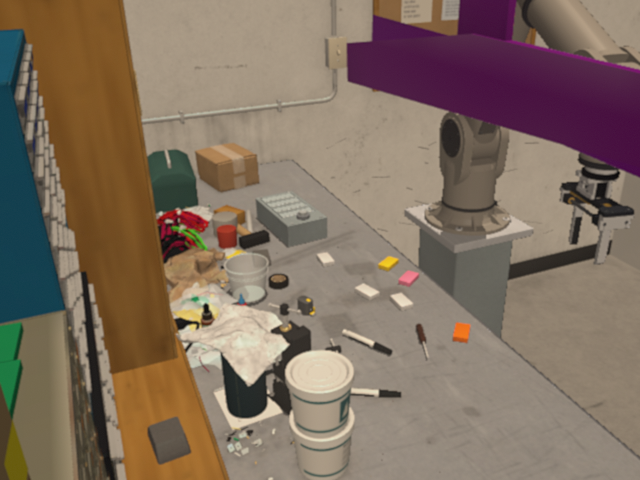

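View pics/wrist0.png

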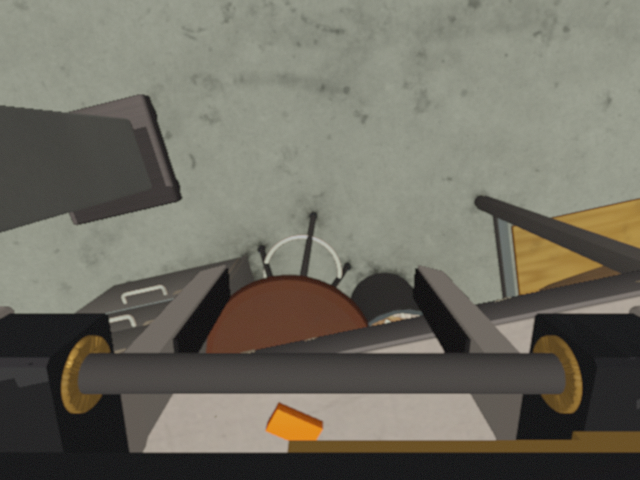

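The top view shows three pale 34x60 candidates, at (246,252), (215,274) and (331,240). The orange (143,299), pink (252,305) and yellow (291,301) ones are the look-alikes. I'll enlarge the view to confirm this and to look for a fourth block.

Run:
```python
from h import *
im=cv2.imread("pics/top0.png")
cv2.imwrite("pics/c1.png",cv2.resize(im[200:330,120:360],None,fx=3.3,fy=3.3,interpolation=cv2.INTER_CUBIC))
cv2.imwrite("pics/c2.png",cv2.resize(im[50:280,330:530],None,fx=2.6,fy=2.6,interpolation=cv2.INTER_CUBIC))
```

```text
(no output)
```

View pics/c1.png

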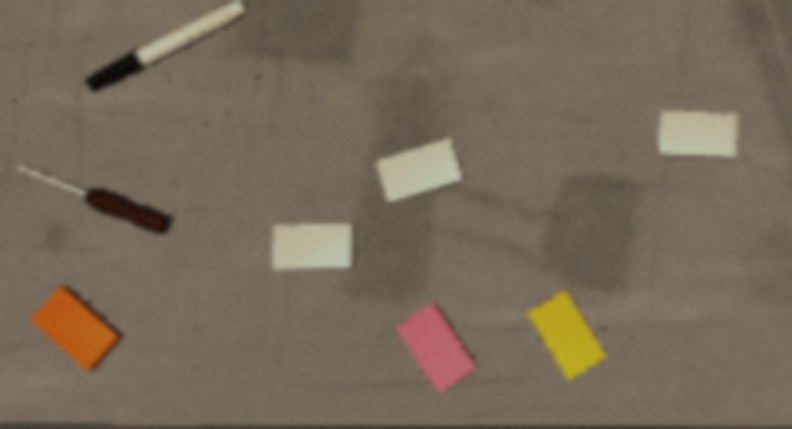

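View pics/c2.png

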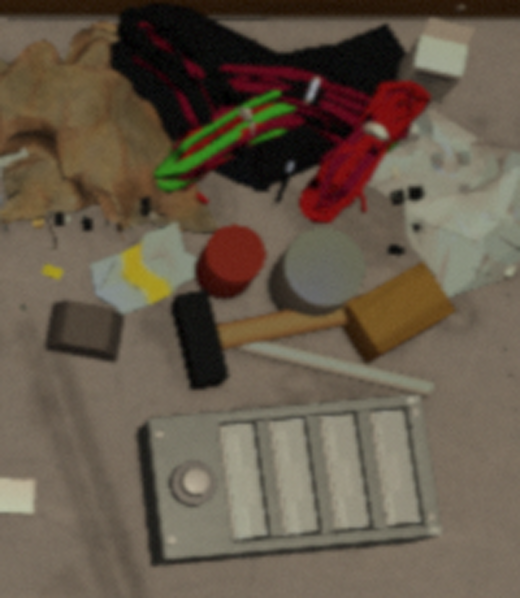

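Three plain pale blocks are present: A (331,240), B (246,252) and C (215,274). The box is at right with its button on the left, so box +y is roughly world +y. Next I'll measure the blocks and the box.

```bash
cat >> h.py <<'E'
def ray(c,u,v):
    K=c["mtx"]; d=np.array([(u-K[0,2])/K[0,0],-(v-K[1,2])/K[1,1],-1.0])
    return R.from_rotvec(c["attitude"]).apply(d)
def onz(c,u,v,z):
    d=ray(c,u,v); o=np.array(c["xyz"]); return o+d*(z-o[2])/d[2]
def proj(c,p):
    q=R.from_rotvec(c["attitude"]).inv().apply(np.array(p)-c["xyz"]); K=c["mtx"]
    return K[0,0]*q[0]/-q[2]+K[0,2], -K[1,1]*q[1]/-q[2]+K[1,2]
def blocks(c,z=14,roi=(100,350,200,320)):
    im=c["color"]; x0,x1,y0,y1=roi
    hsv=cv2.cvtColor(im,cv2.COLOR_BGR2HSV)
    m=((hsv[...,2]>175)&(hsv[...,1]<70)).astype(np.uint8)*255
    mm=np.zeros_like(m); mm[y0:y1,x0:x1]=m[y0:y1,x0:x1]
    out=[]
    for k in cv2.findContours(mm,cv2.RETR_EXTERNAL,cv2.CHAIN_APPROX_NONE)[0]:
        if cv2.contourArea(k)<60: continue
        P=np.array([onz(c,u,v,z)[:2] for u,v in k[:,0]],np.float32)
        (cx,cy),(w,h),a=cv2.minAreaRect(P)
        if w>h: L,S,ang=w,h,a
        else: L,S,ang=h,w,a+90
        ang=(ang+90)%180-90
        if ang<0: ang+=180
        M=cv2.moments(k); out.append((M["m10"]/M["m00"],M["m01"]/M["m00"],cx,cy,L,S,ang))
    return out
E
python3 - <<'E'
from h import *
c=read_camera("top")
for b in blocks(c): print(np.round(b,1))
for u,v,z in [(404,235,78)]: print(onz(c,u,v,z))
# box top corners from crop: crop/2.6+(330,50)
for cu,cv_ in [(152,420),(415,402),(432,530),(163,560)]:
    print(np.round(onz(c,cu/2.6+330,cv_/2.6+50,72),1))
for cu,cv_ in [(222,424),(254,421),(270,532),(236,541),(270,420),(304,417),(321,530),(288,534),(320,414),(354,412),(372,528),(338,531),(370,410),(405,407),(423,522),(388,527)]:
    print(np.round(onz(c,cu/2.6+330,cv_/2.6+50,72)[:2],1),end=' ')
s=read_camera("side")
im=s["color"];cv2.imwrite("pics/s1.png",cv2.resize(im[170:260,230:350],None,fx=6,fy=6,interpolation=cv2.INTER_CUBIC))
im=c["color"];cv2.imwrite("pics/t1.png",cv2.resize(im[190:280,375:505],None,fx=6,fy=6,interpolation=cv2.INTER_CUBIC))
E
```

```text
[213.8 274.5 461.  388.5  55.7  27.8  90.3]
[246.5 251.1 520.8 308.   54.7  29.5 109. ]
[330.8 240.1 550.6  92.9  54.6  29.5  86.4]
[554.21144699 -81.84689785  78.        ]
[613.3 -46.6  72. ]
[ 631.8 -295.7   72. ]
[ 510.  -304.6   72. ]
[481.  -53.9  72. ]
[ 609.7 -112.5] [ 612.7 -142.8] [ 507.5 -153.9] [ 498.9 -122. ] [ 613.8 -157.9] [ 616.8 -190.1] [ 509.6 -201.4] [ 505.7 -170.6] [ 619.8 -205.4] [ 621.9 -237.6] [ 511.7 -248.9] [ 508.7 -217.1] [ 623.8 -252.8] [ 626.9 -286. ] [ 517.5 -296.6] [ 512.7 -263.8]
```

View pics/t1.png

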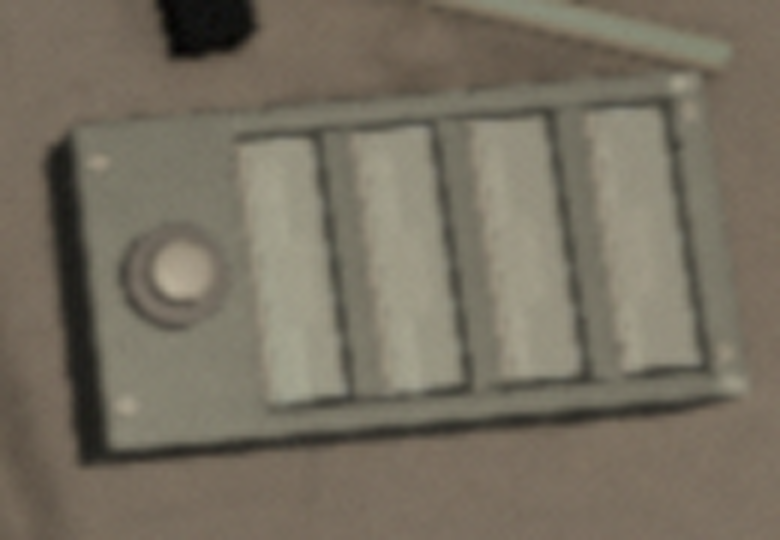

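View pics/s1.png

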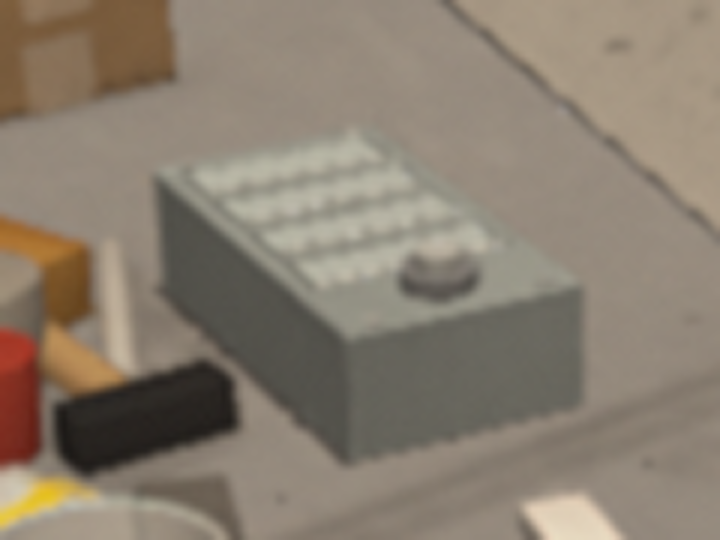

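```bash
cat > box.py <<'E'
from h import *
from scipy.optimize import least_squares
def fit(pts,own):
    pts=np.array(pts);own=np.array(own)
    def f(p):
        c,s=np.cos(p[2]),np.sin(p[2]); r=np.array([[c,-s],[s,c]])
        return ((own*p[3])@r.T+p[:2]-pts).ravel()
    r=least_squares(f,[560,-190,0.07,1]); return r.x, f(r.x).reshape(-1,2)
E
python3 - <<'E'
from box import *
c=read_camera("top")
S=lambda u,v,z=72: onz(c,(u+.5)/6+375-.5,(v+.5)/6+190-.5,z)[:2]
pix=[(75,128),(700,74),(746,390),(108,452)]
own=[(68,156),(68,-106),(-68,-106),(-68,156)]
P=[S(*p) for p in pix]; x,e=fit(P,own); print(np.round(x,3)); print(np.round(e,1)); print(np.round(P,1))
# slots outlines
pix=[(236,136),(320,131),(350,400),(266,408),(350,131),(436,124),(468,388),(385,394),(466,118),(551,113),(585,379),(498,383),(584,108),(670,100),(705,370),(622,374)]
own=[]
for y in (72,24,-24,-72): own+= [(56,y+17),(56,y-17),(-56,y-17),(-56,y+17)]
x,e=fit([S(*p) for p in pix],own); print(np.round(x,3)); print(np.round(e,1).tolist())
print(S(182,268,84),S(175,275,72))
s=read_camera("side")
Q=lambda u,v,z=72: onz(s,(u+.5)/6+230-.5,(v+.5)/6+170-.5,z)[:2]
pix=[(345,338),(152,175),(367,137),(585,288)]
P=[Q(*p) for p in pix]; x,e=fit(P,[(68,156),(68,-106),(-68,-106),(-68,156)]); print(np.round(x,3)); print(np.round(e,1)); print(np.round(P,1))
E
```

```text
[ 5.63245e+02 -2.01496e+02  9.40000e-02  9.83000e-01]
[[ 0.6  0.6]
 [ 0.9  1.1]
 [-1.8 -0.3]
 [ 0.3 -1.5]]
[[ 614.8  -43.2]
 [ 638.6 -300.1]
 [ 508.3 -311.1]
 [ 482.1  -53.6]]
[ 5.63916e+02 -2.01758e+02  8.50000e-02  9.92000e-01]
[[-0.0, -0.1], [0.6, 0.7], [0.4, -0.6], [0.9, -0.9], [1.7, -0.9], [1.5, 0.8], [-0.6, -0.3], [-0.9, -0.2], [0.1, -0.6], [0.8, 0.6], [-0.4, -0.5], [-1.5, -2.0], [-0.2, 0.4], [-0.8, 2.2], [-0.3, 0.6], [-1.4, 0.7]]
[555.09359514 -82.84176424] [554.13740116 -82.47134479]
[ 5.69866e+02 -1.94052e+02  9.60000e-02  9.61000e-01]
[[ 0.5  3.8]
 [-1.4  4.9]
 [-3.1 -5.4]
 [ 4.  -3.3]]
[[ 619.9  -42.4]
 [ 646.1 -294.1]
 [ 517.8 -296.3]
 [ 486.4  -47.9]]
```

```bash
cat >> h.py <<'E'
def tool(s=None):
    s=s or arm.sense(); return np.array(s["tcp_pos"]),R.from_rotvec(s["orientation"])
def Rt(jaw_deg,tilt_deg=0):
    """tool y along jaw_deg in world plane, z down; then tilt about tool y (right-hand)"""
    y=np.array([np.cos(np.radians(jaw_deg)),np.sin(np.radians(jaw_deg)),0]); z=np.array([0,0,-1.]); x=np.cross(y,z)
    return R.from_matrix(np.array([x,y,z]).T)*R.from_rotvec([0,np.radians(tilt_deg),0])
def plan(pos,rot):
    p,r=tool(); d=r.inv().apply(np.array(pos)-p); w=(r.inv()*rot).as_rotvec()
    print("shift",np.round(d,1),"turn",np.round(w,3))
def show():
    s=arm.sense(); p,r=tool(s); print("t",round(s["time_s"],2),"p",np.round(p,1),"w",round(s["gripper_width"],1),"F",np.round(s["ft_force"],1),"q",np.round(s["q"],2)); print(np.round(r.as_matrix(),3).tolist())
E
python3 - <<'E'
from h import *
show()
c=read_camera("wrist"); p,r=tool(); print(r.inv().apply(np.array(c["xyz"])-p), (r.inv()*R.from_rotvec(c["attitude"])).as_matrix().round(2))
plan([461,388,200],Rt(90)); plan([461,388,200],Rt(-90))
E
```

```text
t 0.35 p [151.8 657.6 205.3] w 94.1 F [-0.1 -0.3 -0.7] q [-1.49  0.43  0.07  1.61 -0.03  1.11 -0.07]
[[-0.974, 0.225, -0.0], [0.225, 0.974, -0.0], [-0.0, -0.0, -1.0]]
[  71.75795709   -0.48624081 -179.01873018] [[-0.    0.97  0.25]
 [ 1.   -0.    0.  ]
 [ 0.    0.25 -0.97]]
shift [-361.9 -193.2    5.4] turn [-0.    -0.    -0.227]
shift [-361.9 -193.2    5.4] turn [-0.     0.     2.915]
```

>>> carry_out:
  rows: [-120,-65,0,0,0,0.15,1,-160,-86,0,0,0,0.3,1,-200,-107,0,0,0,0.45,1,-240,-128,0,0,0,0.6,1,-280,-150,2,0,0,0.75,1,-320,-170,3,0,0,0.9,1,-350,-187,4,0,0,1.05,1,-362,-193,5,0,0,1.2,1]

```text
time_s: 1.2
tcp_pos: [454.6, 393.5, 201.2]
orientation: [-2.063, -2.369, -0.001]
ft_force: [0.2, 0.3, -0.6]
gripper_width: 94.2
```

Run:
```python
from h import *
show()
plan([461,388,200],Rt(90)); plan([461,388,200],Rt(-90))
```

```text
t 1.2 p [454.6 393.5 201.2] w 94.2 F [ 0.2  0.3 -0.6] q [-1.17  0.33  0.44  1.8  -0.16  1.05 -0.53]
[[-0.137, 0.991, 0.0], [0.991, 0.137, 0.001], [0.001, 0.0, -1.0]]
shift [-6.3  5.6  1.2] turn [ 1.000e-03 -0.000e+00 -1.433e+00]
shift [-6.3  5.6  1.2] turn [-0.000e+00 -1.000e-03  1.709e+00]
```

>>> carry_out:
  rows: [-6,6,1,0,0,0.15,1,-6,6,1,0,0,0.3,1,-6,6,1,0,0,0.45,1,-6,6,1,0,0,0.6,1,-6,6,1,0,0,0.75,1,-6,6,1,0,0,0.9,1,-6,6,1,0,0,1.05,1,-6,6,1,0,0,1.2,1]

```text
time_s: 2.0
tcp_pos: [460.1, 389.9, 199.9]
orientation: [-3.04, -0.79, -0.0]
ft_force: [-0.3, 0.8, 0.4]
gripper_width: 93.9
```

>>> carry_out:
  rows: [0,0,0,0,0,0.15,1,0,0,0,0,0,0.3,1,0,0,0,0,0,0.45,1,0,0,0,0,0,0.51,1,0,0,0,0,0,0.51,1]

```text
time_s: 2.5
tcp_pos: [460.0, 390.0, 199.8]
orientation: [3.141, 0.006, 0.0]
ft_force: [-0.4, 0.2, 0.3]
gripper_width: 94.0
```

Run:
```python
from h import *
show()
c=read_camera("wrist"); cv2.imwrite("pics/w1.png",c["color"])
c=read_camera("top"); 
for b in blocks(c): print(np.round(b,1))
plan([461,388,200],Rt(-90))
```

```text
t 2.5 p [460.  390.  199.8] w 94.0 F [-0.4  0.2  0.3] q [-1.43  0.4   0.81  1.81 -0.33  1.07 -2.06]
[[1.0, 0.004, 0.0], [0.004, -1.0, -0.0], [0.0, 0.0, -1.0]]
[250.8 248.8 522.3 303.6  46.8  31.1 109. ]
[331.1 240.1 550.6  92.   56.5  31.1  90.3]
[176.7 209.2 630.2 490.9  84.4   9.5 119.3]
shift [ 0.9  2.  -0.2] turn [0.    0.    0.007]
```

View pics/w1.png

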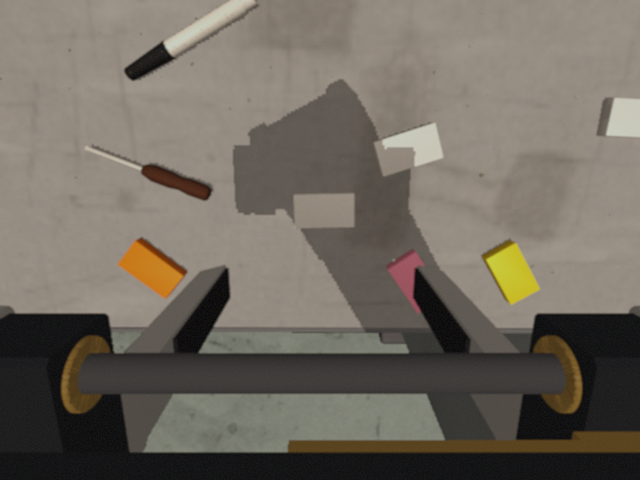

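```bash
cat >> h.py <<'E'
def wblock(c,seed,z=14,tol=14,save=None):
    im=cv2.GaussianBlur(c["color"],(3,3),0); m=np.zeros((482,642),np.uint8)
    cv2.floodFill(im.copy(),m,seed,0,(tol,)*3,(tol,)*3,cv2.FLOODFILL_FIXED_RANGE|cv2.FLOODFILL_MASK_ONLY|(255<<8)|4)
    m=m[1:-1,1:-1]
    k=max(cv2.findContours(m,cv2.RETR_EXTERNAL,cv2.CHAIN_APPROX_NONE)[0],key=cv2.contourArea)
    P=np.array([onz(c,u,v,z)[:2] for u,v in k[:,0]],np.float32)
    r=cv2.minAreaRect(P); print("rect px",cv2.boundingRect(k),"world",np.round(r[0],1),"size",np.round(r[1],1),"ang",round(r[2],1))
    return r
E
python3 - <<'E'
from h import *
c=read_camera("wrist")
for tol in (8,12,16): wblock(c,(324,210),14,tol)
for u,v in [(294,194),(355,194),(355,226),(294,226)]: print(onz(c,u,v,14).round(1))
E
```

```text
rect px (0, 0, 640, 328) world [491.  390.9] size [313.1 675.3] ang 0.4
rect px (0, 0, 640, 329) world [490.4 390.9] size [314.3 675.3] ang 0.4
rect px (0, 0, 640, 329) world [490.4 390.9] size [314.3 675.3] ang 0.4
[478. 416.  14.]
[478.5 356.2  14. ]
[446.3 355.3  14. ]
[445.9 416.4  14. ]
```

Run:
```python
from h import *
plan([471,387,90],Rt(-90,50))
```

```text
shift [ 10.9   3.  109.9] turn [-0.003  0.873  0.007]
```

>>> carry_out:
  rows: [11,3,30,0,0.14,0,1,11,3,60,0,0.28,0,1,11,3,90,0,0.42,0,1,11,3,110,0,0.56,0,1,11,3,110,0,0.7,0,1,11,3,110,0,0.84,0,1,11,3,110,0,0.873,0.007,1,11,3,110,0,0.873,0.007,1]

```text
time_s: 3.45
tcp_pos: [467.0, 392.8, 94.3]
orientation: [2.872, -0.018, 1.223]
ft_force: [-0.4, 0.9, -1.9]
gripper_width: 94.3
```

Run:
```python
from h import *
show()
c=read_camera("wrist"); cv2.imwrite("pics/w2.png",c["color"])
plan([471,387,8.5],Rt(-90,50))
```

```text
t 3.45 p [467.  392.8  94.3] w 94.3 F [-0.4  0.9 -1.9] q [-2.14  0.96  1.26  2.3  -0.97  0.17 -1.88]
[[0.693, -0.018, 0.721], [-0.003, -1.0, -0.023], [0.721, 0.014, -0.693]]
shift [-57.6   5.7  61.6] turn [0.026 0.055 0.004]
```

View pics/w2.png

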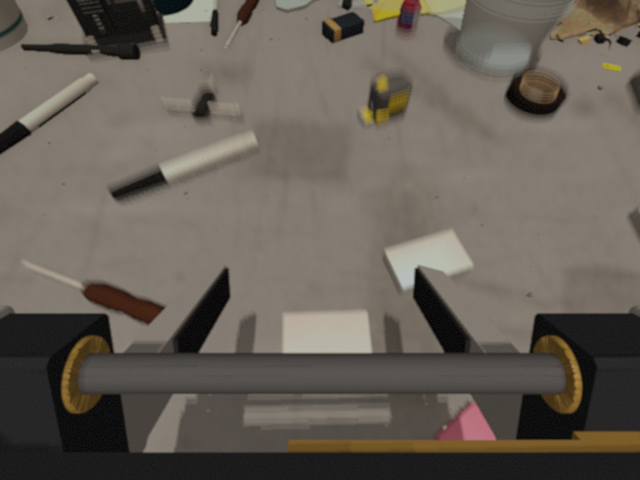

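Run:
```python
from h import *
plan([480,387,200],Rt(-90));
```

```text
shift [ 88.2   9.5 -62.8] turn [ 0.026 -0.818 -0.007]
```

>>> carry_out:
  rows: [30,0,-20,0,-0.14,0,1,60,4,-40,0,-0.28,0,1,88,8,-62,0,-0.42,0,1,88,9,-62,0,-0.56,0,1,88,9,-62,0,-0.7,0,1,88,9,-62,0.026,-0.818,-0.007,1,88,9,-62,0.026,-0.818,-0.007,1]

```text
time_s: 4.2
tcp_pos: [483.8, 384.6, 202.4]
orientation: [-3.133, 0.0, 0.028]
ft_force: [-0.4, -0.3, -0.2]
gripper_width: 93.8
```

Run:
```python
from h import *
show(); plan([471,387,200],Rt(90,0));
```

```text
t 4.2 p [483.8 384.6 202.4] w 93.8 F [-0.4 -0.3 -0.2] q [-1.51  0.54  1.06  1.78 -0.53  1.15 -1.85]
[[1.0, -0.0, -0.018], [-0.0, -1.0, 0.008], [-0.018, -0.008, -1.0]]
shift [-12.8  -2.4   2.6] turn [0.028 0.013 3.141]
```

>>> carry_out:
  rows: [0,0,0,0,0,-0.15,1,0,0,0,0,0,-0.3,1,0,0,0,0,0,-0.45,1,0,0,0,0,0,-0.6,1,0,0,0,0,0,-0.75,1,0,0,0,0,0,-0.9,1,0,0,0,0,0,-1.05,1,0,0,0,0,0,-1.2,1]

```text
time_s: 5.0
tcp_pos: [483.4, 384.4, 201.3]
orientation: [-2.578, -1.775, 0.012]
ft_force: [0.5, 0.6, -0.4]
gripper_width: 93.8
```

>>> carry_out:
  rows: [0,0,0,0,0,-0.15,1,0,0,0,0,0,-0.3,1,0,0,0,0,0,-0.45,1,0,0,0,0,0,-0.6,1,0,0,0,0,0,-0.75,1,0,0,0,0,0,-0.9,1,0,0,0,0,0,-1.05,1,0,0,0,0,0,-1.2,1]

```text
time_s: 5.8
tcp_pos: [483.7, 384.4, 201.6]
orientation: [-1.125, -2.919, -0.001]
ft_force: [0.3, 0.1, -0.1]
gripper_width: 94.2
```

Run:
```python
from h import *
show(); plan([449,387,100],Rt(90,50));
```

```text
t 5.8 p [483.7 384.4 201.6] w 94.2 F [ 0.3  0.1 -0.1] q [-1.14  0.37  0.48  1.76 -0.2   1.07  0.25]
[[-0.741, 0.671, -0.012], [0.671, 0.741, 0.005], [0.012, -0.004, -1.0]]
shift [ 26.2 -20.9 102. ] turn [ 0.321  0.819 -0.687]
```

>>> carry_out:
  rows: [26,-21,30,0.04,0.102,-0.086,1,26,-21,60,0.08,0.205,-0.172,1,26,-21,90,0.12,0.307,-0.258,1,26,-21,102,0.16,0.41,-0.343,1,26,-21,102,0.2,0.512,-0.43,1,26,-21,102,0.24,0.614,-0.515,1,26,-21,102,0.28,0.717,-0.6,1,26,-21,102,0.321,0.819,-0.687,1]

```text
time_s: 6.6
tcp_pos: [449.7, 386.1, 100.1]
orientation: [-0.004, -2.265, -0.004]
ft_force: [-0.4, -0.3, 0.5]
gripper_width: 93.9
```

Run:
```python
from h import *
show(); plan([450,387,9],Rt(90,50)); 
c=read_camera("wrist"); cv2.imwrite("pics/w3.png",c["color"])
```

```text
t 6.6 p [449.7 386.1 100.1] w 93.9 F [-0.4 -0.3  0.5] q [-0.64  0.89  0.13  1.34 -0.5   1.72  1.19]
[[-0.64, 0.004, -0.768], [0.001, 1.0, 0.004], [0.768, 0.002, -0.64]]
shift [-70.1   0.7  58.1] turn [ 0.004 -0.004 -0.001]
```

View pics/w3.png

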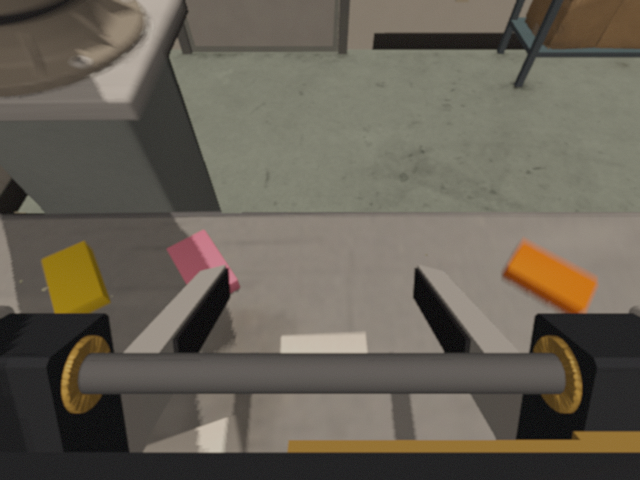

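Run:
```python
from h import *
c=read_camera("wrist")
print(onz(c,281,336,14),onz(c,367,333,14))
```

```text
[444.56249645 357.16600959  14.        ] [442.29746154 417.03730801  14.        ]
```

>>> carry_out:
  rows: [-22,0.7,18,0,0,0,1,-44,0.7,36,0,0,0,1,-54,0.7,45,0,0,0,1,-62,0.7,51,0,0,0,1,-67,0.7,55,0,0,0,1,-69,0.7,57,0,0,0,1,-69,0.7,57,0,0,0,1]

```text
time_s: 7.4
tcp_pos: [448.4, 389.0, 9.6]
orientation: [-0.008, -2.267, -0.004]
ft_force: [-0.6, -0.3, 0.3]
gripper_width: 94.2
```

Run:
```python
from h import *
show(); plan([450,387,9],Rt(90,50));
```

```text
t 7.4 p [448.4 389.    9.6] w 94.2 F [-0.6 -0.3  0.3] q [-0.64  1.    0.12  1.34 -0.5   1.62  1.23]
[[-0.641, 0.007, -0.768], [0.004, 1.0, 0.005], [0.768, 0.0, -0.641]]
shift [-1.5 -2.  -0.9] turn [ 0.005 -0.002 -0.004]
```

>>> carry_out:
  rows: [0,-2,0,0,0,0,0.5,0,-2,0,0,0,0,0.5,0,-2,0,0,0,0,0.5,0,-2,0,0,0,0,0.5,0,-2,0,0,0,0,0.5,0,-2,0,0,0,0,0.5]
  force: 25

```text
time_s: 8.0
tcp_pos: [448.2, 386.9, 9.2]
orientation: [-0.008, -2.266, -0.004]
ft_force: [0.1, 0.7, 1.0]
gripper_width: 59.7
```

Run:
```python
from h import *
show(); plan([450,387,150],Rt(90,50));
```

```text
t 8.0 p [448.2 386.9   9.2] w 59.7 F [0.1 0.7 1. ] q [-0.64  1.    0.12  1.35 -0.5   1.62  1.23]
[[-0.64, 0.007, -0.768], [0.004, 1.0, 0.006], [0.768, 0.0, -0.64]]
shift [ 1.07e+02  1.00e-01 -9.15e+01] turn [ 0.006 -0.003 -0.004]
```

>>> carry_out:
  rows: [25,0,-22,0,0,0,0.4,60,0,-50,0,0,0,0.4,100,0,-85,0,0,0,0.4,130,0,-110,0,0,0,0.4,130,0,-110,0,0,0,0.4]

```text
time_s: 8.5
tcp_pos: [451.3, 387.8, 185.0]
orientation: [-0.005, -2.273, -0.009]
ft_force: [1.3, -0.1, 0.0]
gripper_width: 59.3
```

Run:
```python
from h import *
show(); plan([560,300,180],Rt(100,5));  
c=read_camera("wrist"); cv2.imwrite("pics/w4.png",c["color"])
```

```text
t 8.5 p [451.3 387.8 185. ] w 59.3 F [ 1.3 -0.1  0. ] q [-0.64  0.8   0.14  1.31 -0.5   1.82  1.14]
[[-0.646, 0.007, -0.764], [0.001, 1.0, 0.009], [0.764, 0.005, -0.646]]
shift [-74.1 -87.1 -80.5] turn [ 0.09  -0.779 -0.163]
```

View pics/w4.png

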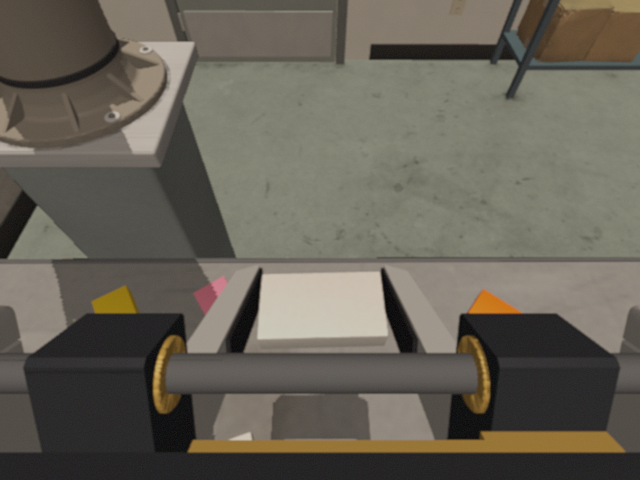

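Block C is held between the fingers, its top face at (320,305). I'll swing it over to the free patch and tip it.

>>> carry_out:
  rows: [-9,-11,-10,0.011,-0.1,-0.02,0.4,-18,-22,-20,0.022,-0.2,-0.04,0.4,-28,-33,-30,0.034,-0.3,-0.06,0.4,-37,-44,-40,0.045,-0.4,-0.08,0.4,-46,-54,-50,0.056,-0.5,-0.1,0.4,-56,-66,-60,0.068,-0.6,-0.12,0.4,-65,-76,-70,0.08,-0.7,-0.14,0.4,-74,-87,-80,0.09,-0.78,-0.163,0.4]

```text
time_s: 9.35
tcp_pos: [557.5, 299.0, 173.1]
orientation: [0.269, -3.039, 0.018]
ft_force: [-0.1, -0.3, -1.1]
gripper_width: 60.0
```

Run:
```python
from h import *
show(); plan([630,220,90],Rt(108,-40));
```

```text
t 9.35 p [557.5 299.  173.1] w 60.0 F [-0.1 -0.3 -1.1] q [-0.76  0.45  0.24  1.67 -0.15  1.13  1.29]
[[-0.98, -0.176, -0.089], [-0.175, 0.984, -0.02], [0.091, -0.004, -0.996]]
shift [-64.8 -90.1  77.9] turn [-0.046 -0.788 -0.133]
```

>>> carry_out:
  rows: [-8,-11,10,-0.006,-0.1,-0.016,0.4,-16,-22,20,-0.012,-0.2,-0.033,0.4,-24,-33,30,-0.018,-0.3,-0.05,0.4,-32,-45,40,-0.024,-0.4,-0.066,0.4,-40,-56,50,-0.03,-0.5,-0.083,0.4,-48,-67,60,-0.035,-0.6,-0.1,0.4,-57,-79,69,-0.04,-0.7,-0.117,0.4,-65,-90,78,-0.046,-0.788,-0.133,0.4]

```text
time_s: 10.15
tcp_pos: [606.9, 218.8, 93.4]
orientation: [-0.363, 2.621, 0.052]
ft_force: [0.0, 0.1, -1.1]
gripper_width: 59.7
```

Run:
```python
from h import *
show(); plan([630,220,30],Rt(108,-40));  
c=read_camera("wrist"); cv2.imwrite("pics/w5.png",c["color"])
c=read_camera("side"); cv2.imwrite("pics/s5.png",cv2.resize(c["color"][230:330,250:400],None,fx=5,fy=5))
```

```text
t 10.15 p [606.9 218.8  93.4] w 59.7 F [ 0.   0.1 -1.1] q [-0.69  0.32  0.19  2.19  0.5   0.18  0.84]
[[-0.845, -0.265, 0.465], [-0.246, 0.964, 0.102], [-0.476, -0.029, -0.879]]
shift [10.3 -3.1 66.6] turn [-0.05  -0.203 -0.022]
```

View pics/w5.png

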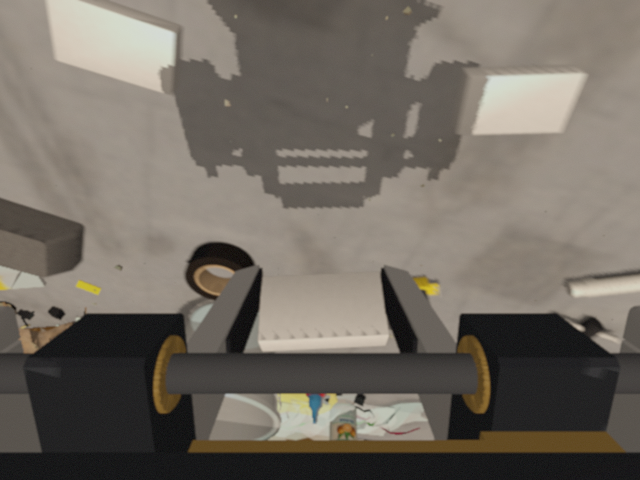

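View pics/s5.png

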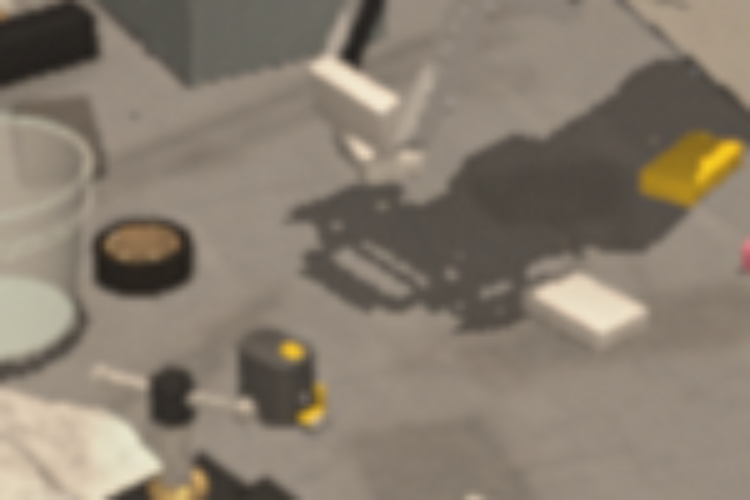

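>>> carry_out:
  rows: [12,1,22,0,0,0,0.4,24,1.5,44,0,0,0,0.4,33,2,61,0,0,0,0.4,38,2,70,0,0,0,0.4,38,2,70,0,0,0,0.4]

```text
time_s: 10.75
tcp_pos: [609.1, 216.5, 22.3]
orientation: [-0.359, 2.621, 0.043]
ft_force: [-0.0, -0.4, -1.2]
gripper_width: 59.4
```

Run:
```python
from h import *
show(); s=arm.sense(); p,r=tool(s); print([ (p+r.apply([a,0,b])).round(1).tolist() for a,b in [(6.7,.5),(-4.1,9.5)]])
```

```text
t 10.75 p [609.1 216.5  22.3] w 59.4 F [-0.  -0.4 -1.2] q [-0.49  0.46 -0.05  2.21  1.55  0.18 -0.19]
[[-0.845, -0.261, 0.467], [-0.245, 0.965, 0.095], [-0.475, -0.035, -0.879]]
[[603.6, 214.9, 18.7], [617.0, 218.4, 15.9]]
```

>>> carry_out:
  rows: [0,0,0,0,0,0,0.4,0,0,0,0,0,0,0.4]

```text
time_s: 10.95
tcp_pos: [609.2, 216.0, 23.0]
orientation: [-0.359, 2.621, 0.041]
ft_force: [-0.4, -0.7, -0.3]
gripper_width: 59.7
```

Run:
```python
from h import *
show(); p,r=tool(); plan([p[0],p[1],4.5],r)
```

```text
t 10.95 p [609.2 216.   23. ] w 59.7 F [-0.4 -0.7 -0.3] q [-0.49  0.45 -0.05  2.21  1.54  0.18 -0.18]
[[-0.845, -0.26, 0.467], [-0.245, 0.965, 0.094], [-0.475, -0.035, -0.879]]
shift [ 8.8  0.7 16.3] turn [0. 0. 0.]
```

>>> carry_out:
  rows: [3,0,5,0,0,0,0.4,6,0,10,0,0,0,0.4,8,0.5,15,0,0,0,0.4,9,0.7,16,0,0,0,0.4,9,0.7,16,0,0,0,0.4,9,0.7,16,0,0,0,0.4]

```text
time_s: 11.55
tcp_pos: [609.5, 216.4, 5.7]
orientation: [-0.359, 2.619, 0.042]
ft_force: [0.1, -1.7, 1.6]
gripper_width: 59.7
```

Run:
```python
from h import *
show(); 
c=read_camera("wrist"); cv2.imwrite("pics/w6.png",c["color"])
c=read_camera("side"); cv2.imwrite("pics/s6.png",cv2.resize(c["color"][230:310,280:380],None,fx=7,fy=7))
```

```text
t 11.55 p [609.5 216.4   5.7] w 59.7 F [ 0.1 -1.7  1.6] q [-0.43  0.49 -0.12  2.21  1.74  0.21 -0.37]
[[-0.844, -0.26, 0.469], [-0.245, 0.965, 0.095], [-0.477, -0.035, -0.878]]
```

View pics/s6.png

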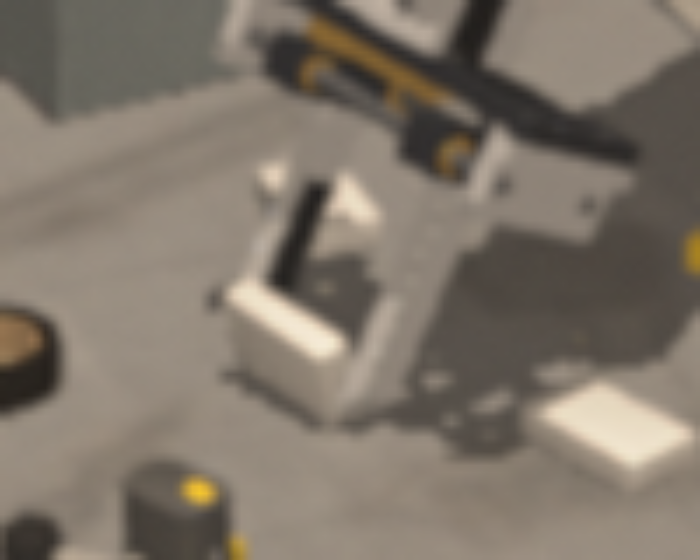

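>>> carry_out:
  rows: [0.5,0,1,0,0,0,0.4,1,0,1.8,0,0,0,0.4,1,0,1.8,0,0,0,0.4]
  force: 4

```text
time_s: 11.95
tcp_pos: [609.8, 216.7, 4.0]
orientation: [-0.36, 2.617, 0.043]
ft_force: [-6.1, -3.7, 18.1]
gripper_width: 60.2
```

>>> carry_out:
  rows: [0,0,0,0,0,0,0.8,0,0,0,0,0,0,0.85,0,0,0,0,0,0,0.85,0,0,0,0,0,0,0.85,0,0,0,0,0,0,0.85]

```text
time_s: 12.45
tcp_pos: [610.2, 215.1, 4.1]
orientation: [-0.357, 2.617, 0.04]
ft_force: [-5.3, -9.1, 19.3]
gripper_width: 63.9
```

Run:
```python
from h import *
show(); 
c=read_camera("side"); cv2.imwrite("pics/s7.png",cv2.resize(c["color"][230:310,280:380],None,fx=7,fy=7))
```

```text
t 12.45 p [610.2 215.1   4.1] w 63.9 F [-5.3 -9.1 19.3] q [-0.42  0.49 -0.13  2.21  1.76  0.22 -0.38]
[[-0.843, -0.259, 0.471], [-0.244, 0.965, 0.093], [-0.479, -0.036, -0.877]]
```

View pics/s7.png

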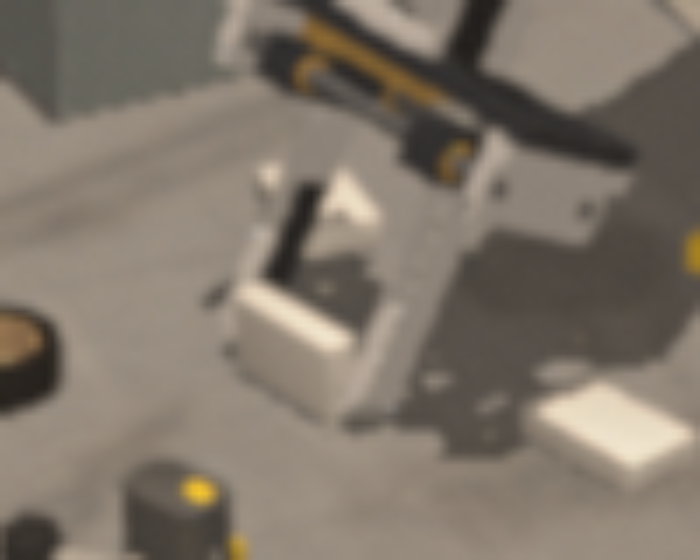

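>>> carry_out:
  rows: [-1,0,-2.2,0,0,0,0.85,-2,0,-4.5,0,0,0,0.85,-2,0,-4.5,0,0,0,0.9,-2,0,-4.5,0,0,0,0.9,-2,0,-4.5,0,0,0,0.9]
  force: 10

```text
time_s: 13.0
tcp_pos: [608.6, 216.6, 7.7]
orientation: [-0.36, 2.619, 0.043]
ft_force: [0.2, -0.4, -1.1]
gripper_width: 84.8
```

Run:
```python
from h import *
show(); 
c=read_camera("side"); cv2.imwrite("pics/s8.png",cv2.resize(c["color"][230:310,280:380],None,fx=7,fy=7))
```

```text
t 13.0 p [608.6 216.6   7.7] w 84.8 F [ 0.2 -0.4 -1.1] q [-0.43  0.49 -0.11  2.21  1.71  0.21 -0.34]
[[-0.844, -0.261, 0.468], [-0.246, 0.965, 0.095], [-0.477, -0.035, -0.878]]
```

View pics/s8.png

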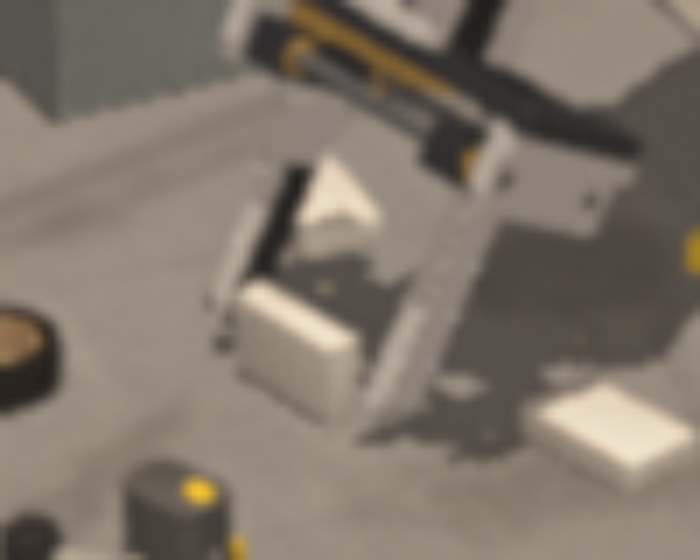

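>>> carry_out:
  rows: [0,0,-20,0,0,0,0.92,0,0,-50,0,0,0,1,0,0,-90,0,0,0,1,0,0,-120,0,0,0,1,0,0,-120,0,0,0,1]

```text
time_s: 13.55
tcp_pos: [551.8, 205.6, 116.1]
orientation: [-0.36, 2.617, 0.044]
ft_force: [0.8, 0.9, 0.4]
gripper_width: 94.2
```

Run:
```python
from h import *
show(); 
c=read_camera("wrist"); cv2.imwrite("pics/w9.png",c["color"])
plan([611,217,110],Rt(106,0))
```

```text
t 13.55 p [551.8 205.6 116.1] w 94.2 F [0.8 0.9 0.4] q [-0.36  0.21 -0.23  2.27  0.88  0.3   0.46]
[[-0.843, -0.262, 0.47], [-0.246, 0.965, 0.096], [-0.479, -0.034, -0.877]]
shift [-49.5  -4.   34.3] turn [-0.037  0.5   -0.006]
```

View pics/w9.png

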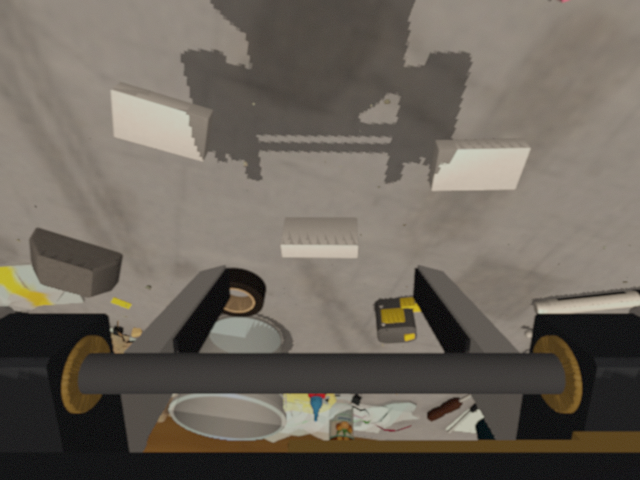

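Run:
```python
from h import *
c=read_camera("wrist")
im=c["color"]; cv2.imwrite("pics/w9c.png",cv2.resize(im[200:280,260:380],None,fx=6,fy=6))
for u,v in [(281,245.5),(358.5,245.5),(358.5,258),(281,258)]: print(onz(c,u,v,34).round(1))
```

```text
[614.5 186.6  34. ]
[596.8 243.9  34. ]
[610.  248.4  34. ]
[628.4 189.3  34. ]
```

View pics/w9c.png

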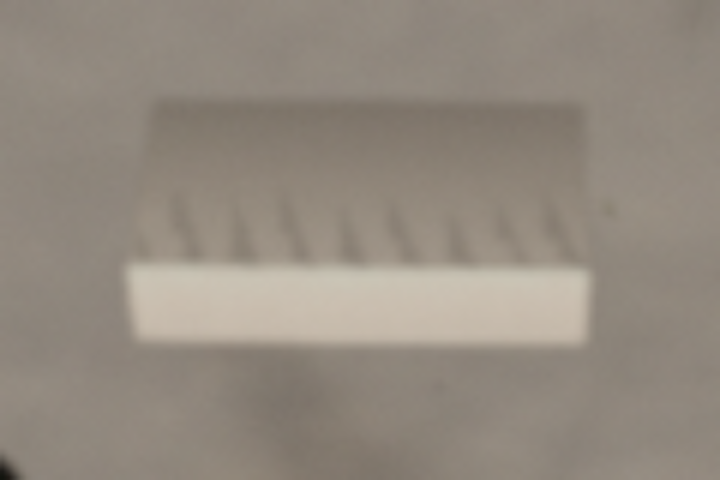

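>>> carry_out:
  rows: [-10,-1,7,-0.007,0.1,0,1,-20,-2,14,-0.014,0.2,0,1,-30,-3,20,-0.02,0.3,0,1,-40,-4,27,-0.03,0.4,0,1,-50,-4,34,-0.037,0.5,-0.006,1,-50,-4,34,-0.037,0.5,-0.006,1]

```text
time_s: 14.25
tcp_pos: [615.0, 215.7, 104.6]
orientation: [0.43, -3.105, 0.004]
ft_force: [-0.1, -0.6, 0.2]
gripper_width: 94.1
```

Run:
```python
from h import *
show()
```

```text
t 14.25 p [615.  215.7 104.6] w 94.1 F [-0.1 -0.6  0.2] q [-0.11  0.53 -0.44  1.72  0.26  0.96  1.19]
[[-0.962, -0.272, -0.007], [-0.272, 0.962, -0.004], [0.008, -0.002, -1.0]]
```

Run:
```python
from h import *
plan([612.4,217,6],Rt(107.2,0))
```

```text
shift [ 1.4  2.1 98.6] turn [-0.001 -0.008 -0.025]
```

>>> carry_out:
  rows: [1.4,2,0,0,-0.008,-0.025,1,1.4,2,30,0,-0.008,-0.025,1,1.4,2,60,0,-0.008,-0.025,1,1.4,2,85,0,-0.008,-0.025,1,1.4,2,96,0,-0.008,-0.025,1,1.4,2,99,0,-0.008,-0.025,1,1.4,2,99,0,-0.008,-0.025,1]

```text
time_s: 14.95
tcp_pos: [609.4, 218.3, 8.9]
orientation: [-0.476, 3.099, -0.001]
ft_force: [-0.1, 0.4, 1.0]
gripper_width: 93.8
```

>>> carry_out:
  rows: [0,0,0,0,0,0,0.5,0,0,0,0,0,0,0.5,0,0,0,0,0,0,0.5,0,0,0,0,0,0,0.5,0,0,0,0,0,0,0.5,0,0,0,0,0,0,0.5]
  force: 25

```text
time_s: 15.55
tcp_pos: [609.7, 218.0, 8.7]
orientation: [-0.475, 3.1, -0.0]
ft_force: [-1.6, -1.4, 4.5]
gripper_width: 59.6
```

Run:
```python
from h import *
show()
th=0.088; r=np.array([[np.cos(th),-np.sin(th)],[np.sin(th),np.cos(th)]]); o=np.array([563.6,-201.6])
for y in (-72,-24,24,72,121): print(y,(o+r@[0,y]).round(1))
plan([600,0,160],Rt(56,0))
```

```text
t 15.55 p [609.7 218.    8.7] w 59.6 F [-1.6 -1.4  4.5] q [-0.14  0.63 -0.41  1.79  0.34  0.78  1.15]
[[-0.954, -0.299, 0.005], [-0.299, 0.954, 0.001], [-0.005, -0.001, -1.0]]
-72 [ 569.9 -273.3]
-24 [ 565.7 -225.5]
24 [ 561.5 -177.7]
72 [ 557.3 -129.9]
121 [553.  -81.1]
shift [  73.7 -205.3 -151.5] turn [0.001 0.006 0.897]
```

>>> carry_out:
  rows: [0,0,-30,0,0,0,0.4,0,0,-80,0,0,0,0.4,20,-40,-130,0,0,0.13,0.4,30,-80,-170,0,0,0.26,0.4,45,-125,-185,0,0,0.39,0.4,60,-165,-185,0,0,0.52,0.4,70,-200,-185,0,0,0.65,0.4,73,-205,-185,0,0,0.78,0.4]

```text
time_s: 16.35
tcp_pos: [600.2, -6.9, 193.8]
orientation: [0.759, 3.042, -0.001]
ft_force: [-0.5, -0.4, -1.0]
gripper_width: 59.8
```

Run:
```python
from h import *
show()
plan([565,-230,190],Rt(5,0))
```

```text
t 16.35 p [600.2  -6.9 193.8] w 59.8 F [-0.5 -0.4 -1. ] q [ 0.11  0.33 -0.26  1.78  0.1   1.04  0.9 ]
[[-0.883, 0.47, 0.006], [0.47, 0.883, -0.002], [-0.006, 0.001, -1.0]]
shift [ -73.7 -213.5    4.1] turn [0.004 0.005 0.994]
```

>>> carry_out:
  rows: [-10,-30,0,0,0,0.13,0.4,-20,-60,0,0,0,0.26,0.4,-30,-90,0,0,0,0.39,0.4,-40,-120,0,0,0,0.52,0.4,-50,-150,2,0,0,0.65,0.4,-60,-180,4,0,0,0.78,0.4,-74,-213,4,0,0,0.91,0.4,-74,-213,4,0,0,0.994,0.4]

```text
time_s: 17.15
tcp_pos: [567.0, -228.0, 188.7]
orientation: [2.117, 2.316, 0.003]
ft_force: [0.3, -0.4, -1.0]
gripper_width: 60.0
```

Run:
```python
from h import *
show()
c=read_camera("wrist"); cv2.imwrite("pics/w10.png",c["color"])
```

```text
t 17.15 p [ 567.  -228.   188.7] w 60.0 F [ 0.3 -0.4 -1. ] q [ 0.27  0.34  0.    1.77 -0.    1.03  0.37]
[[-0.09, 0.996, 0.004], [0.996, 0.09, -0.001], [-0.002, 0.004, -1.0]]
```

View pics/w10.png

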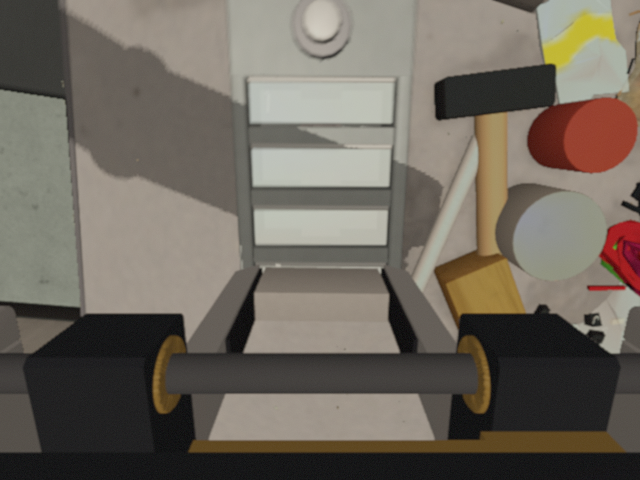

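Run:
```python
from h import *
c=read_camera("wrist")
im=c["color"]; cv2.imwrite("pics/w10c.png",cv2.resize(im[60:270,225:415],None,fx=2.8,fy=2.8,interpolation=cv2.INTER_CUBIC))
for n,y in [("p3",72)]: pass
# slot outlines estimated (left/right, top/bottom)
for pts in [[(248,80),(395,78),(395,124),(249,127)],[(251,146),(392,145),(391,188),(252,189)],[(253,207),(389,206),(388,246),(254,247)]]:
    P=np.array([onz(c,u,v,72)[:2] for u,v in pts]); print(P.round(1).tolist(),P.mean(0).round(1))
print(onz(c,322,19,84))
```

```text
[[504.0, -118.0], [612.0, -107.0], [616.4, -139.4], [506.1, -151.3]] [ 559.6 -128.9]
[[508.2, -165.2], [616.2, -155.0], [619.9, -187.9], [510.3, -198.3]] [ 563.7 -176.6]
[[511.7, -212.7], [620.2, -202.4], [623.8, -235.6], [514.0, -245.9]] [ 567.4 -224.2]
[555.04553151 -76.0850035   84.        ]
```

View pics/w10c.png

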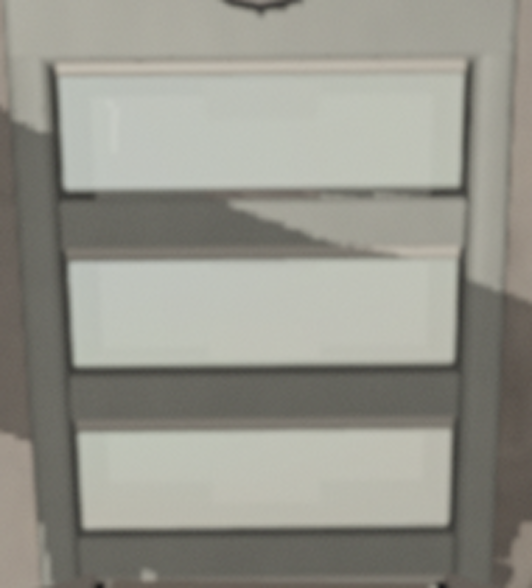

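Run:
```python
from h import *
from box import fit
c=read_camera("wrist")
Q=[];own=[]
for y,pts in [(72,[(54,62),(468,60),(465,193),(60,194)]),(24,[(68,250),(461,246),(458,368),(72,372)]),(-24,[(75,424),(455,418),(451,531),(78,533)])]:
    P=np.array([onz(c,(u+.5)/2.8+224.5,(v+.5)/2.8+59.5,72)[:2] for u,v in pts]); print(P.round(1).tolist(),P.mean(0).round(1))
    Q+=list(P); own+=[(-56,y+17),(56,y+17),(56,y-17),(-56,y-17)]
x,e=fit(Q,own); print(x.round(3)); print(e.round(1).tolist())
```

```text
[[500.5, -118.2], [609.2, -107.0], [613.3, -140.6], [503.7, -151.6]] [ 556.7 -129.4]
[[506.6, -166.2], [614.2, -154.6], [618.2, -188.1], [509.4, -199.8]] [ 562.1 -177.2]
[[511.0, -214.7], [619.4, -202.5], [622.9, -236.1], [513.6, -247.3]] [ 566.7 -225.1]
[ 5.64311e+02 -2.00753e+02  1.05000e-01  9.85000e-01]
[[-0.2, -1.1], [0.8, -0.8], [0.2, -0.5], [0.1, -1.0], [-1.4, -0.1], [0.7, -0.2], [0.3, 0.0], [-0.7, 0.2], [-0.9, 1.3], [0.6, 0.6], [0.5, 0.9], [0.1, 0.6]]
```

Run:
```python
from h import *
plan([556.8,-128,100],Rt(6,0))
```

```text
shift [95.  -2.3 88.8] turn [ 0.005 -0.    -0.002]
```

>>> carry_out:
  rows: [30,0,0,0,0,0,0.4,60,-1,20,0,0,0,0.4,85,-2,50,0,0,0,0.4,94,-2.3,75,0.005,0,0,0.4,95,-2.3,85,0.005,0,0,0.4,95,-2.3,88,0.005,0,0,0.4,95,-2.3,89,0.005,0,0,0.4,95,-2.3,89,0.005,0,0,0.4]

```text
time_s: 18.1
tcp_pos: [557.7, -129.1, 100.9]
orientation: [2.106, 2.329, 0.001]
ft_force: [0.3, -0.4, -1.6]
gripper_width: 59.7
```

Run:
```python
from h import *
show()
plan([556.8,-128,100],Rt(6,0))
c=read_camera("side"); cv2.imwrite("pics/s11.png",cv2.resize(c["color"][150:260,230:350],None,fx=6,fy=6))
c=read_camera("wrist"); cv2.imwrite("pics/w11.png",c["color"])
show()
```

```text
t 18.1 p [ 557.7 -129.1  100.9] w 59.7 F [ 0.3 -0.4 -1.6] q [ 0.15  0.38 -0.04  1.93  0.02  0.83  0.2 ]
[[-0.1, 0.995, 0.002], [0.995, 0.1, -0.0], [-0.0, 0.002, -1.0]]
shift [ 1.2 -0.8  0.9] turn [ 0.002  0.    -0.004]
t 18.2 p [ 557.6 -129.   100.9] w 59.9 F [ 0.6 -0.3 -1.3] q [ 0.15  0.38 -0.04  1.93  0.02  0.83  0.2 ]
[[-0.1, 0.995, 0.002], [0.995, 0.1, -0.0], [-0.0, 0.002, -1.0]]
```

View pics/s11.png

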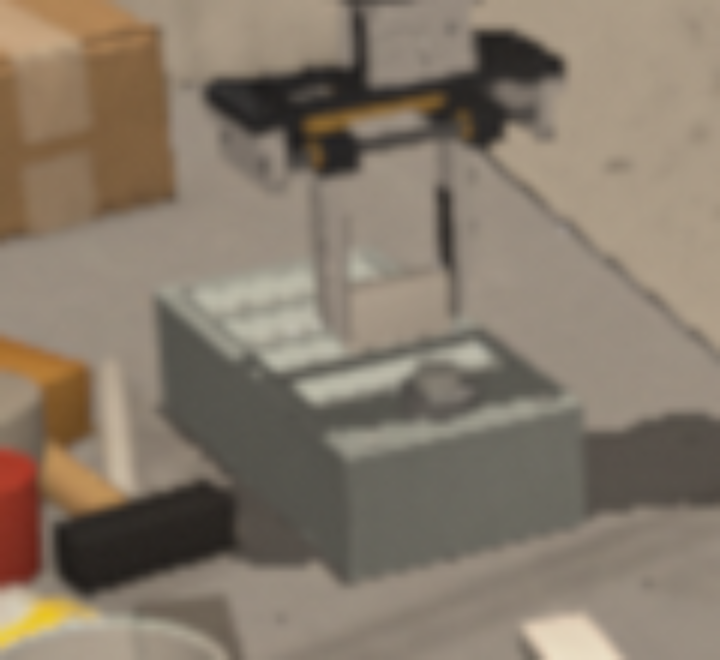

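View pics/w11.png

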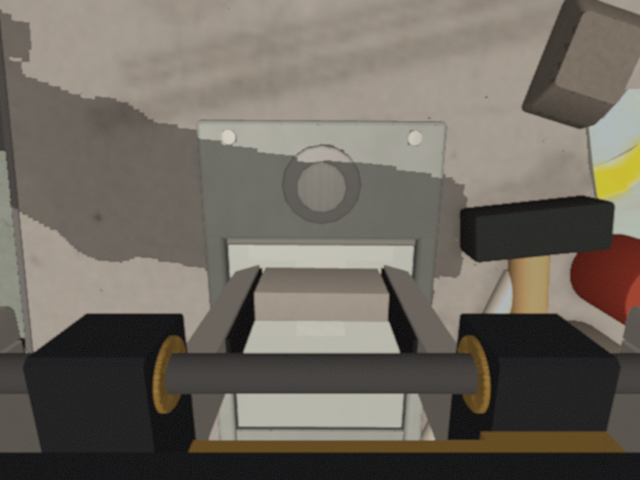

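>>> carry_out:
  rows: [1.2,-0.8,8,0,0,0,0.4,1.2,-0.8,16,0,0,0,0.4,1.2,-0.8,24,0,0,0,0.4,1.2,-0.8,32,0,0,0,0.4,1.2,-0.8,40,0,0,0,0.4,1.2,-0.8,48,0,0,0,0.4,1.2,-0.8,56,0,0,0,0.4]

```text
time_s: 18.9
tcp_pos: [556.0, -127.3, 43.1]
orientation: [-2.107, -2.33, 0.0]
ft_force: [-0.5, -1.8, 0.9]
gripper_width: 59.9
```

Run:
```python
from h import *
show()
plan([556.8,-128,13.5],Rt(6,0))
```

```text
t 18.9 p [ 556.  -127.3   43.1] w 59.9 F [-0.5 -1.8  0.9] q [ 0.15  0.46 -0.04  1.97  0.03  0.72  0.19]
[[-0.1, 0.995, -0.0], [0.995, 0.1, 0.0], [0.0, -0.0, -1.0]]
shift [-0.7  0.8 29.6] turn [-0.    -0.    -0.004]
```

>>> carry_out:
  rows: [0,0.8,8,0,0,0,0.4,0,0.8,16,0,0,0,0.4,0,0.8,22,0,0,0,0.4,0,0.8,26,0,0,0,0.4,0,0.8,29,0,0,0,0.4,0,0.8,29,0,0,0,0.4,0,0.8,29,0,0,0,0.4]

```text
time_s: 19.6
tcp_pos: [557.0, -127.5, 14.9]
orientation: [2.107, 2.33, -0.0]
ft_force: [1.0, -5.5, -1.9]
gripper_width: 59.8
```

Run:
```python
from h import *
show()
```

```text
t 19.6 p [ 557.  -127.5   14.9] w 59.8 F [ 1.  -5.5 -1.9] q [ 0.15  0.5  -0.04  1.98  0.03  0.66  0.18]
[[-0.1, 0.995, 0.0], [0.995, 0.1, -0.0], [-0.0, 0.0, -1.0]]
```

>>> carry_out:
  rows: [-1,0,0,0,0,0,0.4,-2,0,1,0,0,0,0.4,-2,0,2,0,0,0,0.4,-2,0,2.5,0,0,0,0.4,-2,0,2.5,0,0,0,0.4]

```text
time_s: 20.1
tcp_pos: [557.3, -129.0, 12.7]
orientation: [2.107, 2.33, 0.001]
ft_force: [-0.7, -1.5, 5.1]
gripper_width: 59.8
```

Run:
```python
from h import *
show()
```

```text
t 20.1 p [ 557.3 -129.    12.7] w 59.8 F [-0.7 -1.5  5.1] q [ 0.15  0.5  -0.04  1.98  0.03  0.66  0.19]
[[-0.101, 0.995, 0.0], [0.995, 0.101, 0.0], [0.0, 0.0, -1.0]]
```

>>> carry_out:
  rows: [0,0,0,0,0,0,0.8,0,0,0,0,0,0,0.8,0,0,0,0,0,0,0.8,0,0,0,0,0,0,0.8,0,0,-6,0,0,0,0.8,0,0,-14,0,0,0,0.8,0,0,-24,0,0,0,0.8,0,0,-34,0,0,0,0.8]

```text
time_s: 20.9
tcp_pos: [557.4, -129.2, 47.6]
orientation: [2.106, 2.33, 0.001]
ft_force: [0.4, -2.0, -0.7]
gripper_width: 75.1
```

>>> carry_out:
  rows: [0,0,-12,0,0,0,0.8,0,0,-24,0,0,0,0.8,0,0,-36,0,0,0,0.8,0,0,-60,0,0,0,0.8,0,0,-90,0,0,0,0.9,-70,0,-120,0,0,0,1,-100,0,-130,0,0,0,1,-100,0,-130,0,0,0,1]

```text
time_s: 21.7
tcp_pos: [567.6, -234.5, 179.6]
orientation: [2.11, 2.321, 0.001]
ft_force: [-0.5, -0.1, -0.5]
gripper_width: 94.0
```

Run:
```python
from h import *
show()
c=read_camera("wrist"); cv2.imwrite("pics/w12.png",c["color"])
```

```text
t 21.7 p [ 567.6 -234.5  179.6] w 94.0 F [-0.5 -0.1 -0.5] q [0.28 0.35 0.   1.78 0.   1.01 0.38]
[[-0.095, 0.995, 0.004], [0.995, 0.095, -0.003], [-0.003, 0.003, -1.0]]
```

View pics/w12.png

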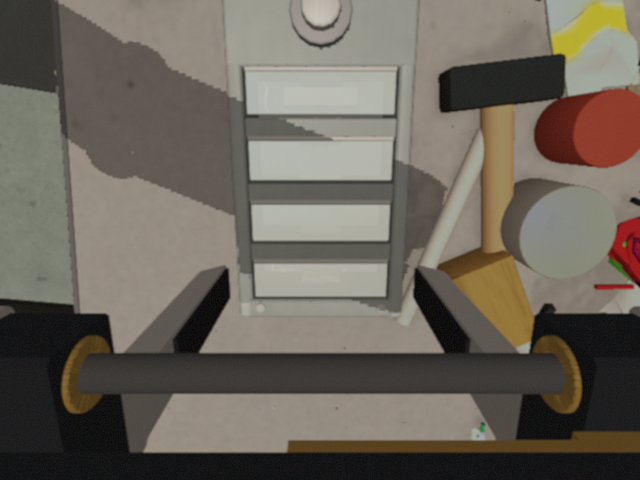

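Run:
```python
from h import *
c=read_camera("top"); cv2.imwrite("pics/t13.png",c["color"])
for b in blocks(c): print(np.round(b,1))
plan([510,60,190],Rt(90,0))
```

```text
[246.4 251.1 521.  308.2  56.7  31.3 107.9]
[331.  240.1 550.6  92.   56.5  31.1  90.3]
[176.6 209.3 629.8 490.   83.3   8.4 117.9]
shift [294.4 -28.5 -12.7] turn [ 1.000e-03  1.000e-03 -1.473e+00]
```

>>> carry_out:
  rows: [40,-4,-10,0,0,-0.15,1,80,-8,-12,0,0,-0.3,1,120,-12,-12,0,0,-0.45,1,160,-16,-12,0,0,-0.6,1,200,-20,-12,0,0,-0.75,1,240,-24,-12,0,0,-0.9,1,280,-28,-12,0,0,-1.05,1,294,-28,-12,0,0,-1.2,1]

```text
time_s: 22.6
tcp_pos: [507.6, 66.7, 188.4]
orientation: [-0.403, -3.115, -0.001]
ft_force: [-0.4, -0.4, -0.9]
gripper_width: 93.9
```

Run:
```python
from h import *
show(); plan([537,92,110],Rt(90,58))
```

```text
t 22.6 p [507.6  66.7 188.4] w 93.9 F [-0.4 -0.4 -0.9] q [ 0.06  0.2  -0.35  1.97  0.08  0.99  0.98]
[[-0.967, 0.254, -0.001], [0.254, 0.967, 0.001], [0.001, 0.001, -1.0]]
shift [-22.1  31.9  78.4] turn [ 0.131  1.006 -0.234]
```

>>> carry_out:
  rows: [-3,4,10,0.016,0.126,-0.03,1,-6,8,20,0.033,0.25,-0.058,1,-9,12,30,0.05,0.377,-0.088,1,-12,16,40,0.066,0.503,-0.117,1,-15,20,50,0.082,0.629,-0.146,1,-18,24,60,0.098,0.755,-0.175,1,-20,28,70,0.115,0.88,-0.205,1,-22,32,78,0.131,1.006,-0.234,1]

```text
time_s: 23.4
tcp_pos: [539.1, 87.6, 110.2]
orientation: [-0.011, -2.124, -0.006]
ft_force: [0.9, 0.5, -0.1]
gripper_width: 93.9
```

Run:
```python
from h import *
c=read_camera("wrist");c=read_camera("wrist"); cv2.imwrite("pics/w14.png",c["color"])
show();
```

```text
t 23.5 p [536.3  88.1 103.5] w 94.0 F [-2.   0.  -2.3] q [ 0.    1.   -0.33  1.23 -0.02  1.94  1.23]
[[-0.516, 0.009, -0.857], [0.005, 1.0, 0.007], [0.857, -0.001, -0.516]]
```

View pics/w14.png

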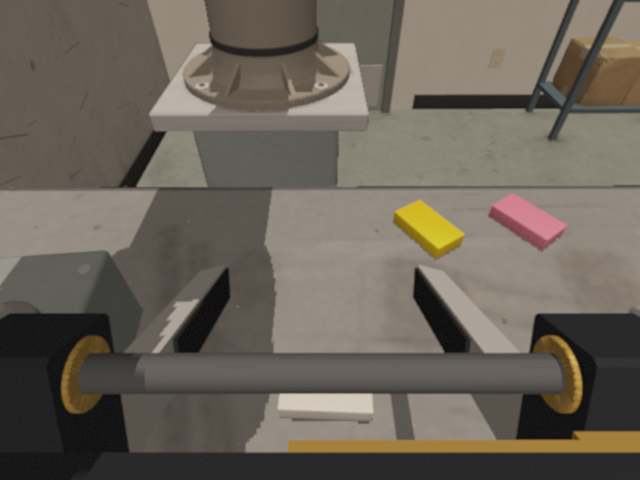

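Run:
```python
from h import *
c=read_camera("wrist")
a,b=onz(c,279,413,14),onz(c,374,414,14); print(a,b,c["xyz"]); 
a,b=onz(c,281,420,0),onz(c,370,420,0); print(a,b)
im=c["color"]; cv2.imwrite("pics/w14c.png",cv2.resize(im[380:440,260:400],None,fx=5,fy=5))
plan([538.5,91,20],Rt(90,58))
```

```text
[568.43115543  60.96410344  14.        ] [569.59290266 119.73012725  14.        ] [652.49635774  86.77570262 256.84760217]
[567.9207106   61.07358254   0.        ] [568.4794878  118.64335702   0.        ]
shift [-74.1   3.2  44.4] turn [ 0.008 -0.008 -0.006]
```

View pics/w14c.png

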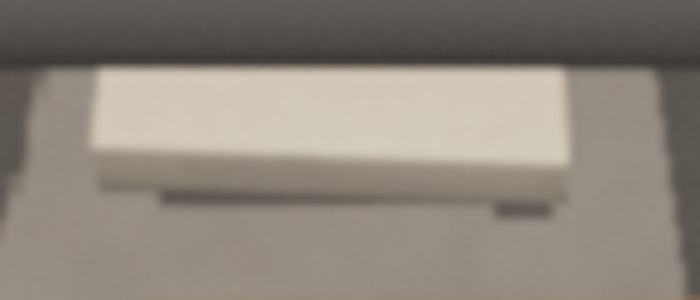

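Run:
```python
from h import *
plan([540,90.5,9],Rt(91,58))
```

```text
shift [-84.2   2.7  48.8] turn [ 0.023 -0.008 -0.015]
```

>>> carry_out:
  rows: [-25,2.7,15,0.01,0,-0.01,1,-50,2.7,29,0.023,-0.008,-0.015,1,-65,2.7,38,0.023,-0.008,-0.015,1,-76,2.7,44,0.023,-0.008,-0.015,1,-82,2.7,48,0.023,-0.008,-0.015,1,-84,2.7,49,0.023,-0.008,-0.015,1,-84,2.7,49,0.023,-0.008,-0.015,1]

```text
time_s: 24.25
tcp_pos: [542.9, 88.5, 13.8]
orientation: [0.014, -2.139, 0.009]
ft_force: [0.4, 0.5, -0.5]
gripper_width: 93.7
```

Run:
```python
from h import *
show(); plan([540,90.5,9],Rt(91,58))
```

```text
t 24.25 p [542.9  88.5  13.8] w 93.7 F [ 0.4  0.5 -0.5] q [-0.01  1.1  -0.32  1.21  0.03  1.83  1.26]
[[-0.538, -0.014, -0.843], [-0.007, 1.0, -0.012], [0.843, -0.001, -0.538]]
shift [-2.5  2.   5. ] turn [ 0.003  0.009 -0.002]
```

>>> carry_out:
  rows: [-2,2,4,0,0.009,0,1,-2.5,2,5,0,0.009,0,1,-2.5,2,5,0,0.009,0,0.5,-2.5,2,5,0,0.009,0,0.5,-2.5,2,5,0,0.009,0,0.5,-2.5,2,5,0,0.009,0,0.5,-2.5,2,5,0,0.009,0,0.5,-2.5,2,5,0,0.009,0,0.5]
  force: 25

```text
time_s: 25.05
tcp_pos: [539.7, 90.5, 8.5]
orientation: [0.015, -2.129, 0.009]
ft_force: [1.2, -0.5, 1.1]
gripper_width: 59.9
```

Run:
```python
from h import *
show(); plan([540,90.5,150],Rt(91,58))
p,r=tool(); print("block in tool",r.inv().apply(np.array([552.5,90.3,7])-p))
```

```text
t 25.05 p [539.7  90.5   8.5] w 59.9 F [ 1.2 -0.5  1.1] q [-0.02  1.11 -0.32  1.22  0.03  1.83  1.26]
[[-0.53, -0.014, -0.848], [-0.007, 1.0, -0.012], [0.848, -0.001, -0.53]]
shift [ 1.199e+02 -1.000e-01 -7.520e+01] turn [ 0.002 -0.    -0.002]
block in tool [ -8.01547984  -0.42759428 -10.02546815]
```

>>> carry_out:
  rows: [25,0,-15,0,0,0,0.4,60,0,-38,0,0,0,0.4,95,0,-60,0,0,0,0.4,120,0,-75,0,0,0,0.4,120,0,-75,0,0,0,0.4]

```text
time_s: 25.55
tcp_pos: [541.2, 91.0, 153.9]
orientation: [0.015, -2.135, 0.008]
ft_force: [-1.0, 0.8, -1.2]
gripper_width: 59.7
```

Run:
```python
from h import *
show(); plan([600,140,170],Rt(98,0))
```

```text
t 25.55 p [541.2  91.  153.9] w 59.7 F [-1.   0.8 -1.2] q [-0.01  0.94 -0.33  1.22 -0.02  1.99  1.23]
[[-0.535, -0.014, -0.845], [-0.008, 1.0, -0.012], [0.845, 0.0, -0.535]]
shift [-18.2  48.2 -58.9] turn [ 0.063 -1.005 -0.115]
```

>>> carry_out:
  rows: [-2,6,-7,0.008,-0.126,-0.014,0.4,-4,12,-14,0.016,-0.25,-0.028,0.4,-7,18,-22,0.024,-0.377,-0.043,0.4,-9,24,-30,0.032,-0.503,-0.057,0.4,-11,30,-37,0.04,-0.629,-0.072,0.4,-14,36,-44,0.048,-0.755,-0.086,0.4,-16,42,-52,0.055,-0.88,-0.1,0.4,-18,48,-59,0.063,-1.005,-0.115,0.4]

```text
time_s: 26.35
tcp_pos: [599.1, 139.9, 166.3]
orientation: [0.221, -3.133, -0.001]
ft_force: [0.3, 1.2, -0.2]
gripper_width: 60.2
```

Run:
```python
from h import *
show(); plan([630,156,80],Rt(104,-31))
```

```text
t 26.35 p [599.1 139.9 166.3] w 60.2 F [ 0.3  1.2 -0.2] q [-0.01  0.4  -0.42  1.76  0.19  1.02  1.22]
[[-0.99, -0.141, -0.001], [-0.141, 0.99, 0.0], [0.001, 0.001, -1.0]]
shift [-32.9  11.6  86.3] turn [-0.027 -0.541 -0.101]
```

>>> carry_out:
  rows: [-7,2,17,-0.005,-0.11,-0.02,0.4,-14,4,34,-0.01,-0.22,-0.04,0.4,-20,6,51,-0.015,-0.33,-0.06,0.4,-26,9,69,-0.02,-0.44,-0.08,0.4,-33,11.6,86,-0.027,-0.541,-0.1,0.4,-33,11.6,86,-0.027,-0.541,-0.1,0.4]

```text
time_s: 26.95
tcp_pos: [631.3, 147.7, 86.1]
orientation: [-0.3, 2.618, 0.055]
ft_force: [1.5, -0.7, -0.4]
gripper_width: 60.1
```

Run:
```python
from h import *
show(); s=arm.sense(); p,r=tool(s)
# block in tool: center (-8,-10); axes at grasp: world -x dir in tool, world z dir in tool
rg=R.from_matrix([[-0.53,-0.014,-0.848],[-0.007,1,-0.012],[0.848,-0.001,-0.53]])
for sx in (1,-1):
    b=np.array([-8,-.4,-10])+rg.inv().apply([-17,0,7*sx]); print((p+r.apply(b)).round(1))
plan([p[0],p[1],25],r)
```

```text
t 26.95 p [631.3 147.7  86.1] w 60.1 F [ 1.5 -0.7 -0.4] q [-0.16  0.34 -0.25  2.18  0.96  0.21  0.52]
[[-0.85, -0.222, 0.477], [-0.201, 0.975, 0.094], [-0.486, -0.016, -0.874]]
[625.8 146.2  82.2]
[639.4 149.3  81.4]
shift [29.7  1.  53.4] turn [0. 0. 0.]
```

>>> carry_out:
  rows: [12,0,21,0,0,0,0.4,22,0,40,0,0,0,0.4,29,1,53,0,0,0,0.4,33,1,60,0,0,0,0.4,34,1,62,0,0,0,0.4,34,1,62,0,0,0,0.4]

```text
time_s: 27.55
tcp_pos: [632.6, 147.1, 16.0]
orientation: [-0.297, 2.619, 0.055]
ft_force: [-0.8, 0.8, -0.7]
gripper_width: 60.1
```

Run:
```python
from h import *
show(); s=arm.sense(); p,r=tool(s)
plan([p[0],p[1],5.5],r)
```

```text
t 27.55 p [632.6 147.1  16. ] w 60.1 F [-0.8  0.8 -0.7] q [-0.16  0.48 -0.26  2.2   1.74  0.2  -0.26]
[[-0.851, -0.22, 0.476], [-0.2, 0.975, 0.093], [-0.485, -0.016, -0.874]]
shift [5.1 0.2 9.2] turn [0. 0. 0.]
```

>>> carry_out:
  rows: [2,0,4,0,0,0,0.4,4,0,7,0,0,0,0.4,5,0.2,9.2,0,0,0,0.4,5,0.2,9.2,0,0,0,0.4,5,0.2,9.2,0,0,0,0.4]

```text
time_s: 28.05
tcp_pos: [633.3, 147.4, 6.5]
orientation: [-0.297, 2.617, 0.055]
ft_force: [-1.4, 0.8, 2.9]
gripper_width: 59.9
```

Run:
```python
from h import *
show()
c=read_camera("side"); cv2.imwrite("pics/s15.png",cv2.resize(c["color"][230:310,270:370],None,fx=7,fy=7))
```

```text
t 28.05 p [633.3 147.4   6.5] w 59.9 F [-1.4  0.8  2.9] q [-0.12  0.5  -0.3   2.2   1.82  0.23 -0.33]
[[-0.85, -0.22, 0.478], [-0.2, 0.975, 0.093], [-0.487, -0.016, -0.873]]
```

View pics/s15.png

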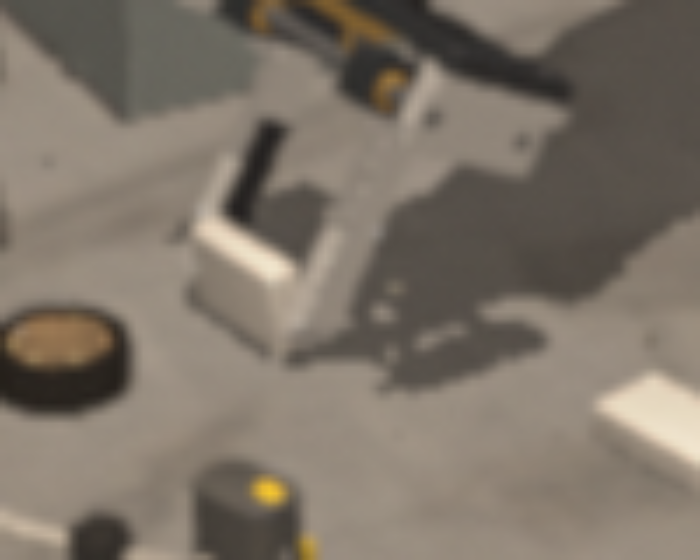

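>>> carry_out:
  rows: [0,0,0,0,0,0,0.9,0,0,0,0,0,0,0.9,0,0,0,0,0,0,0.95,0,0,0,0,0,0,1,0,0,-20,0,0,0,1,0,0,-60,0,0,0,1,0,0,-100,0,0,0,1,0,0,-120,0,0,0,1]
  force: 15

```text
time_s: 28.9
tcp_pos: [588.5, 136.8, 92.0]
orientation: [-0.294, 2.616, 0.049]
ft_force: [-0.2, -0.8, 1.2]
gripper_width: 93.6
```

Run:
```python
from h import *
c=read_camera("wrist");c=read_camera("wrist");c=read_camera("wrist")
im=c["color"]; cv2.imwrite("pics/w16.png",cv2.resize(im[200:280,240:400],None,fx=5,fy=5))
show()
```

```text
t 29.05 p [589.7 136.4  93.2] w 94.0 F [ 0.3 -0.3 -0.3] q [-0.11  0.28 -0.32  2.27  1.09  0.22  0.37]
[[-0.849, -0.215, 0.483], [-0.197, 0.976, 0.089], [-0.491, -0.02, -0.871]]
```

View pics/w16.png

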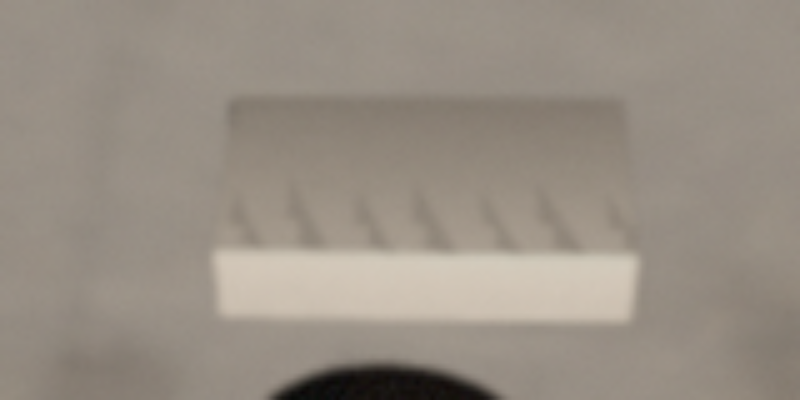

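Run:
```python
from h import *
c=read_camera("wrist")
P=np.array([onz(c,(u+.5)/5+239.5,(v+.5)/5+199.5,34) for u,v in [(213,249),(638,251),(633,322),(218,320)]]); print(P.round(1))
m=P.mean(0)[:2]; d=(P[1]+P[2]-P[0]-P[3])[:2]; a=np.degrees(np.arctan2(d[1],d[0])); print(m,a,np.linalg.norm(d)/2)
print("roll near edge",onz(c,380/5+240,364/5+200,19))
plan([m[0],m[1],105],Rt(a,0))
```

```text
[[632.1 116.3  34. ]
 [618.6 173.8  34. ]
 [632.8 177.5  34. ]
 [646.7 119.2  34. ]]
[632.55045734 146.69704788] 103.29417758964043 59.478583663245715
roll near edge [668.41074389 147.54799887  19.        ]
shift [-44.7   0.7  10.4] turn [-0.023  0.512 -0.01 ]
```

>>> carry_out:
  rows: [-9,0,2,-0.004,0.1,0,1,-18,0,4,-0.008,0.2,0,1,-27,0,6,-0.012,0.3,0,1,-36,0,8,-0.016,0.4,0,1,-45,0.7,10,-0.023,0.512,-0.01,1,-45,0.7,10,-0.023,0.512,-0.01,1,-45,0.7,10,-0.023,0.512,-0.01,1]

```text
time_s: 29.8
tcp_pos: [632.8, 146.3, 102.5]
orientation: [0.362, -3.118, 0.003]
ft_force: [-0.3, 0.1, -0.8]
gripper_width: 94.0
```

Run:
```python
from h import *
show(); plan([632.5,146.7,7],Rt(103.3,0))
```

```text
t 29.8 p [632.8 146.3 102.5] w 94.0 F [-0.3  0.1 -0.8] q [ 0.12  0.56 -0.61  1.72  0.38  0.98  1.17]
[[-0.973, -0.229, -0.002], [-0.229, 0.973, -0.002], [0.002, -0.001, -1.0]]
shift [-0.1  0.6 95.5] turn [-0.001 -0.002 -0.001]
```

>>> carry_out:
  rows: [0,0.6,30,0,0,0,1,0,0.6,60,0,0,0,1,0,0.6,82,0,0,0,1,0,0.6,92,0,0,0,1,0,0.6,95,0,0,0,1,0,0.6,95.5,0,0,0,1]

```text
time_s: 30.4
tcp_pos: [631.9, 147.6, 9.7]
orientation: [0.365, -3.12, 0.001]
ft_force: [-0.1, -0.3, 0.0]
gripper_width: 94.0
```

Run:
```python
from h import *
show(); plan([632.5,146.7,7],Rt(103.3,0))
```

```text
t 30.4 p [631.9 147.6   9.7] w 94.0 F [-0.1 -0.3  0. ] q [ 0.08  0.67 -0.56  1.78  0.46  0.83  1.11]
[[-0.973, -0.231, -0.0], [-0.231, 0.973, -0.001], [0.001, -0.001, -1.0]]
shift [-0.4 -1.   2.7] turn [-0.001 -0.001  0.001]
```

>>> carry_out:
  rows: [0,-1,3,0,0,0,1,0,-1,3,0,0,0,0.5,0,-1,3,0,0,0,0.5,0,-1,3,0,0,0,0.5,0,-1,3,0,0,0,0.5,0,-1,3,0,0,0,0.5,0,-1,3,0,0,0,0.5]
  force: 25

```text
time_s: 31.1
tcp_pos: [632.2, 146.6, 6.5]
orientation: [0.365, -3.119, 0.0]
ft_force: [-0.5, -0.2, 2.9]
gripper_width: 59.8
```

Run:
```python
from h import *
show(); p,r=tool(); print(r.inv().apply([632.5-p[0],146.7-p[1],0]));plan([600,-10,190],Rt(60,0))
```

```text
t 31.1 p [632.2 146.6   6.5] w 59.8 F [-0.5 -0.2  2.9] q [ 0.08  0.67 -0.55  1.78  0.46  0.83  1.11]
[[-0.973, -0.231, -0.001], [-0.231, 0.973, -0.0], [0.001, -0.0, -1.0]]
[-0.34063159  0.04994476 -0.00041668]
shift [  67.7 -144.9 -183.4] turn [-0.001 -0.001  0.756]
```

TCP is 6.5 mm above the block's bottom and centred. Next I'll carry it to pocket 2.

>>> carry_out:
  rows: [0,0,-30,0,0,0,0.4,0,0,-80,0,0,0,0.4,15,-30,-130,0,0,0.13,0.4,30,-70,-170,0,0,0.26,0.4,45,-105,-184,0,0,0.39,0.4,58,-130,-184,0,0,0.52,0.4,66,-143,-184,0,0,0.65,0.4,68,-145,-184,0,0,0.756,0.4]

```text
time_s: 31.9
tcp_pos: [599.1, -13.3, 190.8]
orientation: [-0.826, -3.031, 0.003]
ft_force: [-0.4, 0.1, -1.6]
gripper_width: 59.7
```

Run:
```python
from h import *
show(); plan([562,-177.3,160],Rt(6,0))
```

```text
t 31.9 p [599.1 -13.3 190.8] w 59.7 F [-0.4  0.1 -1.6] q [ 0.29  0.36 -0.47  1.77  0.18  1.06  0.79]
[[-0.862, 0.507, -0.001], [0.507, 0.862, -0.002], [0.0, -0.002, -1.0]]
shift [ -51.3 -160.1   31.1] turn [-0.002  0.001  0.934]
```

>>> carry_out:
  rows: [-8,-25,2,0,0,0.13,0.4,-16,-50,6,0,0,0.26,0.4,-24,-75,10,0,0,0.39,0.4,-32,-100,15,0,0,0.52,0.4,-40,-125,20,0,0,0.65,0.4,-48,-150,28,0,0,0.78,0.4,-51,-160,31,0,0,0.91,0.4,-51,-160,31,0,0,0.934,0.4]

```text
time_s: 32.7
tcp_pos: [562.9, -175.9, 159.0]
orientation: [-2.098, -2.337, 0.004]
ft_force: [-0.7, 0.6, 0.4]
gripper_width: 59.5
```

Run:
```python
from h import *
c=read_camera("wrist");c=read_camera("wrist"); cv2.imwrite("pics/w17.png",c["color"])
show(); plan([562,-177.3,95],Rt(6,0))
```

```text
t 32.8 p [ 564.  -173.5  159.7] w 59.7 F [-0.3  0.8 -0.6] q [ 0.38  0.35 -0.24  1.83  0.1   0.97  0.22]
[[-0.116, 0.993, -0.001], [0.993, 0.116, -0.0], [0.0, -0.001, -1.0]]
shift [-3.6 -2.3 64.7] turn [-0.001 -0.     0.012]
```

View pics/w17.png

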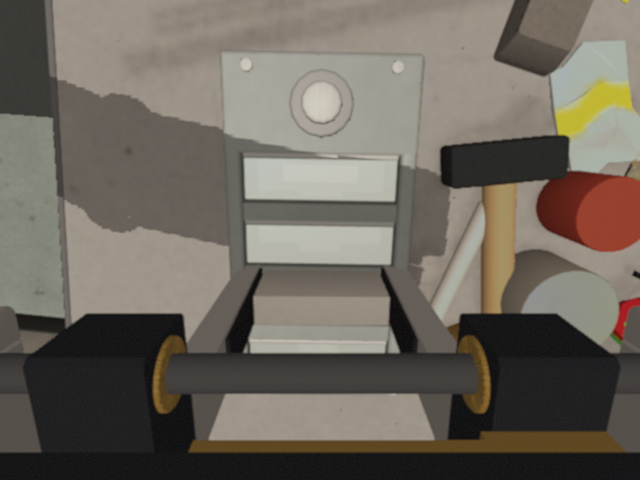

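>>> carry_out:
  rows: [-4,-2,20,0,0,0.01,0.4,-4,-2,40,0,0,0.012,0.4,-4,-2.3,58,0,0,0.012,0.4,-4,-2.3,64,0,0,0.012,0.4,-4,-2.3,65,0,0,0.012,0.4,-4,-2.3,65,0,0,0.012,0.4]

```text
time_s: 33.4
tcp_pos: [562.4, -178.1, 95.3]
orientation: [-2.104, -2.333, 0.001]
ft_force: [-0.0, -0.6, -0.2]
gripper_width: 60.0
```

Run:
```python
from h import *
show(); plan([562,-177.8,11],Rt(6,0))
```

```text
t 33.4 p [ 562.4 -178.1   95.3] w 60.0 F [-0.  -0.6 -0.2] q [ 0.38  0.42 -0.23  1.89  0.12  0.85  0.19]
[[-0.103, 0.995, -0.001], [0.995, 0.103, -0.0], [-0.0, -0.001, -1.0]]
shift [ 0.3 -0.3 84.3] turn [-0.001  0.    -0.001]
```

>>> carry_out:
  rows: [0,0,8,0,0,0,0.4,0,0,16,0,0,0,0.4,0,0,24,0,0,0,0.4,0,0,33,0,0,0,0.4,0,0,42,0,0,0,0.4,0,0,50,0,0,0,0.4,0,0,58,0,0,0,0.4,0,0,64,0,0,0,0.4]

```text
time_s: 34.2
tcp_pos: [561.5, -178.5, 29.6]
orientation: [-2.105, -2.33, 0.003]
ft_force: [-0.0, -0.8, -0.3]
gripper_width: 60.0
```

Run:
```python
from h import *
show(); plan([562,-177.8,11],Rt(6,0))
```

```text
t 34.2 p [ 561.5 -178.5   29.6] w 60.0 F [-0.  -0.8 -0.3] q [ 0.36  0.51 -0.21  1.92  0.16  0.73  0.16]
[[-0.101, 0.995, -0.002], [0.995, 0.101, -0.0], [-0.0, -0.002, -1.0]]
shift [ 0.7  0.7 18.6] turn [-0.002  0.    -0.003]
```

>>> carry_out:
  rows: [0,0.5,6,0,0,0,0.4,0,0.5,12,0,0,0,0.4,0,0.5,16,0,0,0,0.4,0,0.5,18,0,0,0,0.4,0,0.5,18.5,0,0,0,0.4,0,0.5,18.5,0,0,0,0.4]

```text
time_s: 34.8
tcp_pos: [562.2, -178.6, 12.1]
orientation: [-2.105, -2.331, 0.002]
ft_force: [0.4, -1.8, -1.8]
gripper_width: 59.8
```

Run:
```python
from h import *
show()
```

```text
t 34.8 p [ 562.2 -178.6   12.1] w 59.8 F [ 0.4 -1.8 -1.8] q [ 0.36  0.53 -0.21  1.93  0.16  0.69  0.16]
[[-0.101, 0.995, -0.001], [0.995, 0.101, -0.0], [-0.0, -0.001, -1.0]]
```

>>> carry_out:
  rows: [0,0,1,0,0,0,0.4,0,0,2,0,0,0,0.4,0,0,2,0,0,0,0.4]

```text
time_s: 35.1
tcp_pos: [562.4, -178.6, 10.5]
orientation: [-2.106, -2.331, 0.002]
ft_force: [-1.6, -1.1, 5.0]
gripper_width: 59.5
```

Run:
```python
from h import *
show()
```

```text
t 35.1 p [ 562.4 -178.6   10.5] w 59.5 F [-1.6 -1.1  5. ] q [ 0.36  0.54 -0.2   1.93  0.17  0.69  0.16]
[[-0.101, 0.995, -0.001], [0.995, 0.101, -0.001], [-0.001, -0.001, -1.0]]
```

On the floor, with Fz 5 N at the expected height. Releasing and withdrawing.

>>> carry_out:
  rows: [0,0,0,0,0,0,0.8,0,0,0,0,0,0,0.8,0,0,0,0,0,0,0.8,0,0,0,0,0,0,0.8,0,0,-6,0,0,0,0.8,0,0,-14,0,0,0,0.8,0,0,-24,0,0,0,0.8,0,0,-34,0,0,0,0.8]

```text
time_s: 35.9
tcp_pos: [562.6, -178.6, 45.3]
orientation: [-2.106, -2.331, 0.001]
ft_force: [0.2, -1.3, -0.7]
gripper_width: 75.0
```

>>> carry_out:
  rows: [0,0,-12,0,0,0,0.8,0,0,-24,0,0,0,0.8,0,0,-36,0,0,0,0.8,0,0,-60,0,0,0,0.8,0,0,-90,0,0,0,0.9,-30,0,-120,0,0,0,1,-50,0,-140,0,0,0,1,-50,0,-140,0,0,0,1]

```text
time_s: 36.7
tcp_pos: [568.7, -231.3, 187.7]
orientation: [2.107, 2.325, 0.0]
ft_force: [0.1, 0.8, -0.8]
gripper_width: 94.2
```

Run:
```python
from h import *
c=read_camera("top")
for b in blocks(c): print(np.round(b,1))
c=read_camera("wrist"); cv2.imwrite("pics/w18.png",c["color"])
show(); plan([500,120,190],Rt(90,0))
```

```text
[246.4 251.1 521.  308.2  56.7  31.3 107.9]
[176.2 209.5 629.5 490.6  84.5   8.4 117.9]
t 36.8 p [ 567.5 -227.8  184.5] w 94.2 F [-0.2  0.6 -0.3] q [ 0.45  0.35 -0.22  1.76  0.09  1.04  0.3 ]
[[-0.101, 0.995, -0.001], [0.995, 0.101, -0.0], [-0.0, -0.001, -1.0]]
shift [352.8 -32.   -5.5] turn [-1.00e-03 -0.00e+00 -1.47e+00]
```

View pics/w18.png

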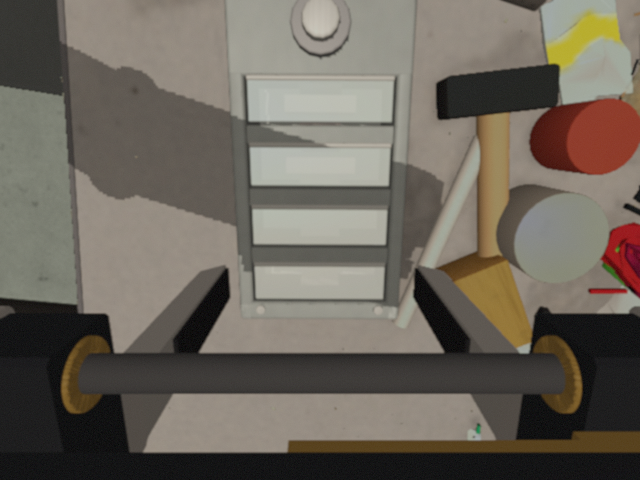

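>>> carry_out:
  rows: [45,-4,-8,0,0,-0.15,1,90,-8,-8,0,0,-0.3,1,135,-12,-8,0,0,-0.45,1,180,-16,-8,0,0,-0.6,1,225,-20,-8,0,0,-0.75,1,270,-24,-8,0,0,-0.9,1,315,-28,-8,0,0,-1.05,1,353,-32,-8,0,0,-1.2,1]

```text
time_s: 37.6
tcp_pos: [497.9, 123.1, 191.4]
orientation: [-0.407, -3.112, 0.001]
ft_force: [0.7, 0.6, 0.6]
gripper_width: 94.1
```

Run:
```python
from h import *
show(); plan([500,300,180],Rt(108,8))
```

```text
t 37.6 p [497.9 123.1 191.4] w 94.1 F [0.7 0.6 0.6] q [ 0.17  0.23 -0.61  1.95  0.15  1.01  0.8 ]
[[-0.966, 0.257, -0.003], [0.257, 0.966, -0.0], [0.003, -0.001, -1.0]]
shift [ 43.4 171.5  11.4] turn [ 0.04   0.133 -0.573]
```

>>> carry_out:
  rows: [7,28,2,0.006,0.02,-0.1,1,14,57,4,0.013,0.044,-0.19,1,22,86,6,0.02,0.066,-0.287,1,29,114,8,0.027,0.09,-0.38,1,36,143,10,0.033,0.11,-0.48,1,43,171,11,0.04,0.133,-0.573,1,43,171,11,0.04,0.133,-0.573,1]

```text
time_s: 38.3
tcp_pos: [501.4, 300.9, 179.7]
orientation: [0.47, -2.964, 0.03]
ft_force: [-1.1, -0.2, 0.1]
gripper_width: 94.0
```

Run:
```python
from h import *
show(); plan([509,304,110],Rt(108,58))
```

```text
t 38.3 p [501.4 300.9 179.7] w 94.0 F [-1.1 -0.2  0.1] q [-0.08  0.48 -0.73  1.69  0.27  1.22  1.  ]
[[-0.941, -0.309, -0.135], [-0.306, 0.951, -0.041], [0.141, 0.002, -0.99]]
shift [-17.9   0.4  67.8] turn [0.002 0.871 0.001]
```

>>> carry_out:
  rows: [-3,0,10,0,0.125,0,1,-6,0,20,0,0.25,0,1,-9,0,30,0,0.375,0,1,-12,0,40,0,0.5,0,1,-15,0,52,0,0.625,0,1,-18,0,62,0,0.75,0,1,-18,0,68,0,0.871,0,1,-18,0,68,0,0.871,0,1]

```text
time_s: 39.1
tcp_pos: [509.6, 297.9, 104.9]
orientation: [0.322, -2.1, 0.184]
ft_force: [0.9, 0.1, -0.9]
gripper_width: 93.8
```

Run:
```python
from h import *
c=read_camera("wrist");c=read_camera("wrist"); cv2.imwrite("pics/w19.png",c["color"])
show(); 
c=read_camera("wrist")
im=c["color"]; cv2.imwrite("pics/w19c.png",cv2.resize(im[380:440,260:400],None,fx=5,fy=5))
```

```text
t 39.2 p [511.1 299.1 109.9] w 94.3 F [-0.6 -0.2 -0.3] q [-0.24  1.1  -0.61  1.07  0.11  2.02  1.05]
[[-0.508, -0.301, -0.807], [-0.16, 0.954, -0.255], [0.847, -0.0, -0.532]]
```

View pics/w19.png

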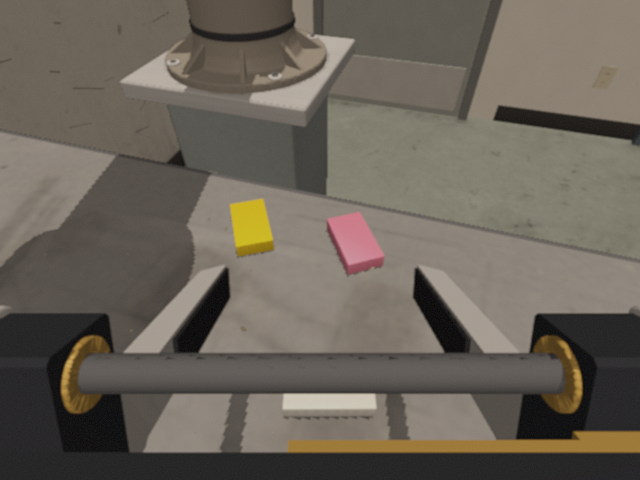

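View pics/w19c.png

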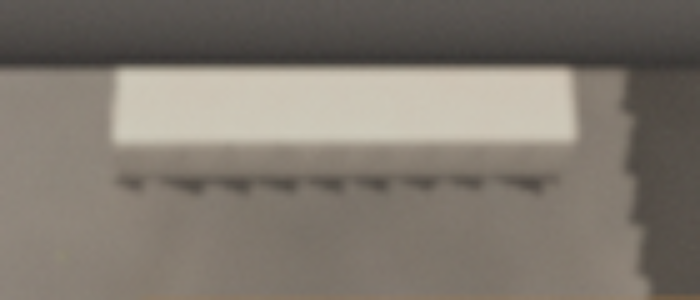

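Run:
```python
from h import *
c=read_camera("wrist")
a,b=[onz(c,(u+.5)/5+259.5,(v+.5)/5+379.5,14)[:2] for u,v in [(112,142),(577,142)]]
d=b-a; L=np.linalg.norm(d); ang=np.degrees(np.arctan2(d[1],d[0])); u=d/L; n=np.array([-u[1],u[0]])
ctr=(a+b)/2+17*n; print(a,b,L,ang,ctr)
t=ctr+12.5*n; print(t)
plan([t[0],t[1],9],Rt(ang,58)); np.save("b.npy",[ctr[0],ctr[1],ang])
```

```text
[546.32983066 283.07946273] [528.25148199 340.52344694] 60.22157431047286 107.46944847723334 [521.07474463 306.69810224]
[509.15128014 302.9456371 ]
shift [-86.8   4.5  57. ] turn [-0.     0.007  0.   ]
```

>>> carry_out:
  rows: [-25,4,16,0,0,0,1,-50,4.5,32,0,0.007,0,1,-68,4.5,44,0,0.007,0,1,-79,4.5,51,0,0.007,0,1,-84,4.5,55,0,0.007,0,1,-87,4.5,57,0,0.007,0,1,-87,4.5,57,0,0.007,0,1]

```text
time_s: 40.0
tcp_pos: [509.1, 302.3, 7.9]
orientation: [0.323, -2.107, 0.18]
ft_force: [-0.6, -1.0, 2.2]
gripper_width: 94.1
```

Run:
```python
from h import *
show(); plan([509.1,303,9],Rt(107.5,58))
```

```text
t 40.0 p [509.1 302.3   7.9] w 94.1 F [-0.6 -1.   2.2] q [-0.26  1.22 -0.58  1.05  0.16  1.93  1.08]
[[-0.503, -0.3, -0.811], [-0.158, 0.954, -0.255], [0.85, -0.0, -0.527]]
shift [ 0.8  0.7 -0.7] turn [ 0.001 -0.003 -0.001]
```

>>> carry_out:
  rows: [0.8,0.7,-0.7,0,0,0,1,0.8,0.7,-0.7,0,0,0,0.5,0.8,0.7,-0.7,0,0,0,0.5,0.8,0.7,-0.7,0,0,0,0.5,0.8,0.7,-0.7,0,0,0,0.5,0.8,0.7,-0.7,0,0,0,0.5,0.8,0.7,-0.7,0,0,0,0.5]
  force: 25

```text
time_s: 40.7
tcp_pos: [508.8, 302.9, 8.2]
orientation: [0.323, -2.106, 0.181]
ft_force: [0.3, -1.0, 0.2]
gripper_width: 59.9
```

Run:
```python
from h import *
show(); s=arm.sense(); p,r=tool(s); b=np.load("b.npy"); print("block in tool",r.inv().apply(np.array([b[0],b[1],7])-p))
np.save("rg.npy",np.r_[p,r.as_rotvec()])
```

```text
t 40.7 p [508.8 302.9   8.2] w 59.9 F [ 0.3 -1.   0.2] q [-0.26  1.22 -0.58  1.05  0.16  1.93  1.08]
[[-0.502, -0.3, -0.811], [-0.157, 0.954, -0.255], [0.85, -0.001, -0.526]]
block in tool [ -7.77334934  -0.05877664 -10.26815405]
```

>>> carry_out:
  rows: [25,0,-15,0,0,0,0.4,60,0,-38,0,0,0,0.4,95,0,-60,0,0,0,0.4,120,0,-75,0,0,0,0.4,120,0,-75,0,0,0,0.4]

```text
time_s: 41.2
tcp_pos: [509.0, 302.9, 146.6]
orientation: [0.324, -2.103, 0.181]
ft_force: [-1.5, 0.8, -2.7]
gripper_width: 59.8
```

Run:
```python
from h import *
show(); plan([590,225,170],Rt(108,0))
```

```text
t 41.2 p [509.  302.9 146.6] w 59.8 F [-1.5  0.8 -2.7] q [-0.41  1.01 -0.24  1.08 -0.1   2.05  1.23]
[[-0.5, -0.301, -0.812], [-0.158, 0.954, -0.257], [0.852, -0.0, -0.524]]
shift [ -8.3 -98.7 -58.1] turn [ 0.004 -1.019 -0.008]
```

>>> carry_out:
  rows: [-1,-12,-7,0,-0.127,0,0.4,-2,-24,-14,0,-0.255,0,0.4,-3,-37,-22,0,-0.38,0,0.4,-4,-49,-29,0,-0.51,0,0.4,-5,-62,-36,0,-0.637,0,0.4,-6,-74,-44,0,-0.764,0,0.4,-7,-86,-51,0,-0.89,0,0.4,-8,-98,-58,0,-1.019,-0.008,0.4]

```text
time_s: 42.0
tcp_pos: [589.9, 225.5, 169.7]
orientation: [-0.491, 3.099, 0.002]
ft_force: [0.5, -0.1, -1.3]
gripper_width: 59.8
```

Run:
```python
from h import *
show(); plan([618,218,80],Rt(108,-31))
```

```text
t 42.0 p [589.9 225.5 169.7] w 59.8 F [ 0.5 -0.1 -1.3] q [-0.27  0.4  -0.25  1.73  0.11  1.02  1.32]
[[-0.951, -0.309, 0.004], [-0.309, 0.951, 0.002], [-0.004, 0.001, -1.0]]
shift [-24.  -15.9  89.8] turn [ 0.001 -0.537 -0.   ]
```

>>> carry_out:
  rows: [-5,-3,17,0,-0.11,0,0.4,-10,-6,34,0,-0.22,0,0.4,-14,-9,51,0,-0.33,0,0.4,-19,-13,69,0,-0.44,0,0.4,-24,-16,88,0,-0.537,0,0.4,-24,-16,90,0,-0.537,0,0.4,-24,-16,90,0,-0.537,0,0.4]

```text
time_s: 42.7
tcp_pos: [619.7, 213.1, 83.4]
orientation: [-0.403, 2.59, 0.089]
ft_force: [1.5, -0.6, -1.0]
gripper_width: 59.6
```

Run:
```python
from h import *
show(); s=arm.sense(); p,r=tool(s); g=np.load("rg.npy"); rg=R.from_rotvec(g[3:]); b=np.load("b.npy"); a=np.radians(b[2]); n=np.array([-np.sin(a),np.cos(a),0])
for sx in (1,-1):
    q=rg.inv().apply(np.array([b[0],b[1],7+7*sx])+17*n-g[:3]); print((p+r.apply(q)).round(1))
plan([p[0],p[1],12],r)
```

```text
t 42.7 p [619.7 213.1  83.4] w 59.6 F [ 1.5 -0.6 -1. ] q [-0.34  0.35 -0.17  2.18  1.03  0.19  0.42]
[[-0.824, -0.3, 0.48], [-0.266, 0.954, 0.139], [-0.499, -0.013, -0.866]]
[614.1 211.2  79.4]
[627.4 215.4  79. ]
shift [35.7  1.  61.9] turn [0. 0. 0.]
```

>>> carry_out:
  rows: [12,0,21,0,0,0,0.4,23,0,40,0,0,0,0.4,31,1,54,0,0,0,0.4,35,1,60,0,0,0,0.4,36,1,62,0,0,0,0.4,36,1,62,0,0,0,0.4]

```text
time_s: 43.3
tcp_pos: [619.6, 212.1, 11.5]
orientation: [-0.401, 2.593, 0.088]
ft_force: [-0.5, -0.2, -1.8]
gripper_width: 59.8
```

Run:
```python
from h import *
show(); s=arm.sense(); p,r=tool(s)
plan([p[0],p[1],5.5],r)
```

```text
t 43.3 p [619.6 212.1  11.5] w 59.8 F [-0.5 -0.2 -1.8] q [-0.26  0.5  -0.27  2.2   1.85  0.22 -0.38]
[[-0.826, -0.299, 0.478], [-0.266, 0.954, 0.137], [-0.497, -0.014, -0.867]]
shift [3.  0.1 5.2] turn [0. 0. 0.]
```

>>> carry_out:
  rows: [1,0,2,0,0,0,0.4,2,0,4,0,0,0,0.4,3,0,5.2,0,0,0,0.4,3,0,5.2,0,0,0,0.4,3,0,5.2,0,0,0,0.4]

```text
time_s: 43.8
tcp_pos: [619.8, 212.6, 6.0]
orientation: [-0.402, 2.591, 0.088]
ft_force: [0.3, 0.5, -0.7]
gripper_width: 59.7
```

Run:
```python
from h import *
show()
c=read_camera("side"); cv2.imwrite("pics/s20.png",cv2.resize(c["color"][230:310,280:380],None,fx=7,fy=7))
```

```text
t 43.8 p [619.8 212.6   6. ] w 59.7 F [ 0.3  0.5 -0.7] q [-0.24  0.51 -0.29  2.2   1.89  0.24 -0.42]
[[-0.825, -0.299, 0.479], [-0.266, 0.954, 0.138], [-0.499, -0.014, -0.867]]
```

View pics/s20.png

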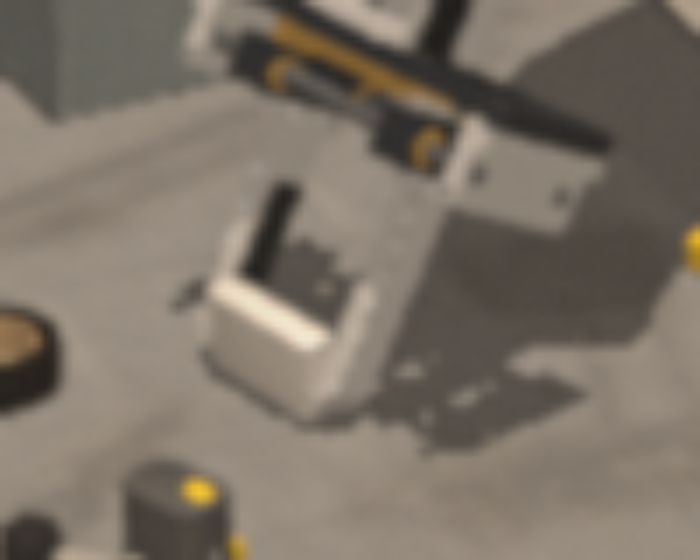

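>>> carry_out:
  rows: [0.5,0,0.8,0,0,0,0.4,0.8,0,1.3,0,0,0,0.4,0.8,0,1.3,0,0,0,0.4]

```text
time_s: 44.15
tcp_pos: [620.0, 212.6, 4.6]
orientation: [-0.402, 2.591, 0.088]
ft_force: [-2.0, -0.9, 4.7]
gripper_width: 59.6
```

Run:
```python
from h import *
show()
```

```text
t 44.15 p [620.  212.6   4.6] w 59.6 F [-2.  -0.9  4.7] q [-0.24  0.51 -0.3   2.2   1.9   0.24 -0.42]
[[-0.825, -0.299, 0.48], [-0.266, 0.954, 0.138], [-0.499, -0.014, -0.867]]
```

>>> carry_out:
  rows: [0,0,-0.5,0,0,0,0.9,0,0,-0.5,0,0,0,0.9,0,0,-0.5,0,0,0,0.95,0,0,-0.5,0,0,0,1,0,0,-20,0,0,0,1,0,0,-60,0,0,0,1,0,0,-100,0,0,0,1,0,0,-120,0,0,0,1]
  force: 15

```text
time_s: 44.95
tcp_pos: [574.5, 197.8, 89.9]
orientation: [-0.4, 2.59, 0.081]
ft_force: [0.6, -0.3, -0.4]
gripper_width: 94.2
```

Run:
```python
from h import *
c=read_camera("wrist");c=read_camera("wrist");c=read_camera("wrist")
im=c["color"]; cv2.imwrite("pics/w21.png",cv2.resize(im[200:280,240:400],None,fx=5,fy=5))
show()
```

```text
t 45.1 p [575.6 197.6  90.6] w 94.1 F [ 0.4 -0.2  0.6] q [-0.29  0.28 -0.24  2.27  1.18  0.2   0.24]
[[-0.824, -0.295, 0.484], [-0.264, 0.955, 0.133], [-0.502, -0.018, -0.865]]
```

View pics/w21.png

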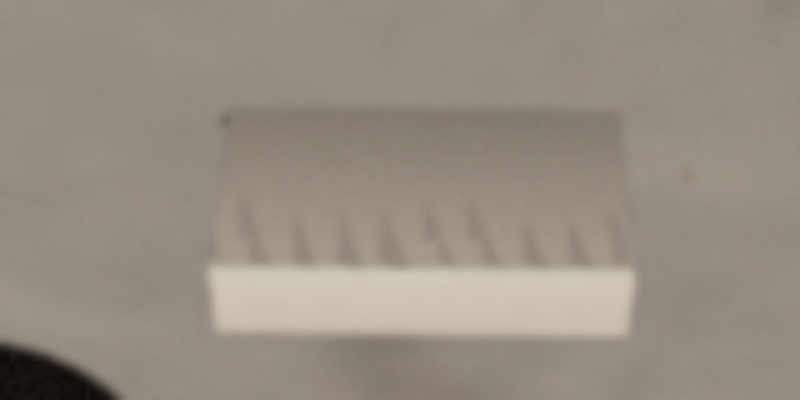

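Run:
```python
from h import *
c=read_camera("wrist")
P=np.array([onz(c,(u+.5)/5+239.5,(v+.5)/5+199.5,34) for u,v in [(208,264),(634,266),(629,336),(214,333)]]); print(P.round(1))
m=P.mean(0)[:2]; d=(P[1]+P[2]-P[0]-P[3])[:2]; a=np.degrees(np.arctan2(d[1],d[0])); print(m,a,np.linalg.norm(d)/2)
np.save("m.npy",[*m,a])
plan([m[0],m[1],105],Rt(a,0))
```

```text
[[621.1 181.1  34. ]
 [602.9 237.2  34. ]
 [616.9 242.1  34. ]
 [635.2 185.2  34. ]]
[619.00695346 211.42478342] 107.91605505605975 59.34481828713596
shift [-47.    0.3   9.6] turn [-0.021  0.525 -0.007]
```

>>> carry_out:
  rows: [-9,0,2,-0.004,0.1,0,1,-18,0,4,-0.008,0.2,0,1,-27,0,6,-0.012,0.3,0,1,-36,0,8,-0.016,0.4,0,1,-47,0.3,10,-0.021,0.525,-0.007,1,-47,0.3,10,-0.021,0.525,-0.007,1,-47,0.3,10,-0.021,0.525,-0.007,1]

```text
time_s: 45.85
tcp_pos: [621.0, 210.3, 101.7]
orientation: [0.482, -3.101, 0.004]
ft_force: [-0.4, -1.0, 0.4]
gripper_width: 94.2
```

Run:
```python
from h import *
m=np.load("m.npy");show(); plan([m[0],m[1],6],Rt(m[2],0))
```

```text
t 45.85 p [621.  210.3 101.7] w 94.2 F [-0.4 -1.   0.4] q [-0.01  0.56 -0.57  1.71  0.35  0.98  1.17]
[[-0.953, -0.304, -0.003], [-0.304, 0.953, -0.003], [0.004, -0.002, -1.0]]
shift [ 1.2  1.9 95.7] turn [-0.002 -0.004 -0.004]
```

>>> carry_out:
  rows: [1,1.5,30,0,0,0,1,1,1.5,60,0,0,0,1,1,1.5,82,0,0,0,1,1,1.5,92,0,0,0,1,1,1.5,95,0,0,0,1,1,1.5,96,0,0,0,1,1,1.5,96,0,0,0,1]

```text
time_s: 46.55
tcp_pos: [617.8, 212.6, 9.0]
orientation: [-0.488, 3.103, -0.001]
ft_force: [0.2, 0.3, -0.5]
gripper_width: 94.0
```

Run:
```python
from h import *
m=np.load("m.npy");show(); plan([m[0],m[1],6.5],Rt(m[2],0))
```

```text
t 46.55 p [617.8 212.6   9. ] w 94.0 F [ 0.2  0.3 -0.5] q [-0.05  0.66 -0.52  1.77  0.43  0.82  1.11]
[[-0.952, -0.307, 0.0], [-0.307, 0.952, -0.001], [-0.0, -0.001, -1.0]]
shift [-0.7 -1.5  2.5] turn [-0.001  0.    -0.001]
```

>>> carry_out:
  rows: [-0.7,-1.5,2.5,0,0,0,1,-0.7,-1.5,2.5,0,0,0,0.5,-0.7,-1.5,2.5,0,0,0,0.5,-0.7,-1.5,2.5,0,0,0,0.5,-0.7,-1.5,2.5,0,0,0,0.5,-0.7,-1.5,2.5,0,0,0,0.5,-0.7,-1.5,2.5,0,0,0,0.5]
  force: 25

```text
time_s: 47.25
tcp_pos: [618.4, 211.3, 5.7]
orientation: [0.488, -3.102, 0.001]
ft_force: [-0.3, 0.1, 1.5]
gripper_width: 59.6
```

Run:
```python
from h import *
m=np.load("m.npy");show(); p,r=tool(); print(r.inv().apply([m[0]-p[0],m[1]-p[1],0]));plan([600,-10,190],Rt(60,0))
```

```text
t 47.25 p [618.4 211.3   5.7] w 59.6 F [-0.3  0.1  1.5] q [-0.05  0.67 -0.52  1.77  0.43  0.82  1.11]
[[-0.952, -0.307, -0.001], [-0.307, 0.952, -0.001], [0.002, -0.0, -1.0]]
[-0.58742103 -0.01968733 -0.00090837]
shift [  85.8 -205.  -184.1] turn [-0.001 -0.001  0.836]
```

>>> carry_out:
  rows: [0,0,-30,0,0,0,0.4,0,0,-80,0,0,0,0.4,20,-40,-125,0,0,0.14,0.4,38,-85,-165,0,0,0.28,0.4,55,-130,-184,0,0,0.42,0.4,72,-170,-184,0,0,0.56,0.4,84,-200,-184,0,0,0.7,0.4,86,-205,-184,0,0,0.836,0.4]

```text
time_s: 48.05
tcp_pos: [599.4, -17.7, 190.6]
orientation: [0.834, 3.029, -0.006]
ft_force: [-0.2, 0.2, -2.4]
gripper_width: 60.0
```

Run:
```python
from h import *
show(); plan([566.5,-225.3,160],Rt(6,0))
```

```text
t 48.05 p [599.4 -17.7 190.6] w 60.0 F [-0.2  0.2 -2.4] q [ 0.23  0.34 -0.39  1.77  0.15  1.05  0.82]
[[-0.859, 0.512, -0.001], [0.512, 0.859, -0.004], [-0.001, -0.003, -1.0]]
shift [ -78.  -195.1   31.3] turn [-0.003  0.003  0.929]
```

>>> carry_out:
  rows: [-10,-25,2,0,0,0.13,0.4,-21,-53,6,0,0,0.26,0.4,-32,-80,10,0,0,0.39,0.4,-43,-108,15,0,0,0.52,0.4,-55,-138,20,0,0,0.65,0.4,-68,-170,28,0,0,0.78,0.4,-78,-195,31,0,0,0.91,0.4,-78,-195,31,0,0,0.929,0.4]

```text
time_s: 48.85
tcp_pos: [568.1, -222.3, 158.4]
orientation: [-2.098, -2.338, 0.006]
ft_force: [-0.2, 0.1, -0.7]
gripper_width: 59.9
```

Run:
```python
from h import *
c=read_camera("wrist");c=read_camera("wrist"); cv2.imwrite("pics/w22.png",c["color"])
show(); plan([566.5,-226,95],Rt(6,0))
```

```text
t 48.95 p [ 569.5 -218.1  158.9] w 60.1 F [ 0.5  1.1 -0.8] q [ 0.37  0.37 -0.14  1.79  0.06  0.98  0.32]
[[-0.117, 0.993, -0.002], [0.993, 0.117, -0.001], [-0.0, -0.002, -1.0]]
shift [-7.5 -3.8 63.9] turn [-0.002  0.     0.013]
```

View pics/w22.png

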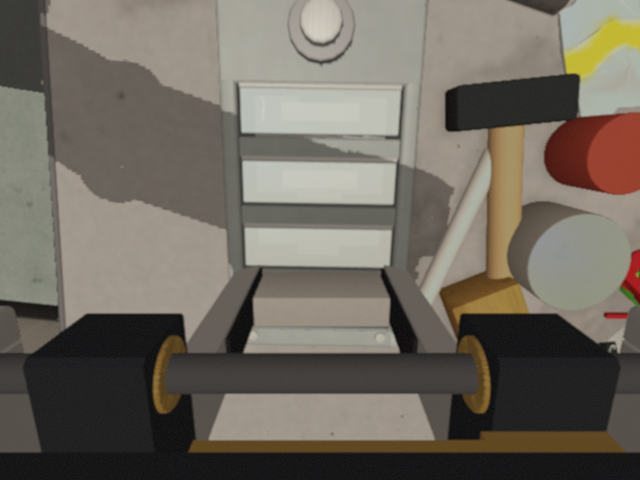

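>>> carry_out:
  rows: [-7,-3.5,18,0,0,0.01,0.4,-7.5,-3.8,38,0,0,0.013,0.4,-7.5,-3.8,56,0,0,0.013,0.4,-7.5,-3.8,62,0,0,0.013,0.4,-7.5,-3.8,64,0,0,0.013,0.4,-7.5,-3.8,64,0,0,0.013,0.4]

```text
time_s: 49.55
tcp_pos: [567.2, -225.5, 95.6]
orientation: [-2.1, -2.336, 0.002]
ft_force: [0.1, -0.5, -0.0]
gripper_width: 60.2
```

Run:
```python
from h import *
show(); plan([566.5,-226,10],Rt(6,0))
```

```text
t 49.55 p [ 567.2 -225.5   95.6] w 60.2 F [ 0.1 -0.5 -0. ] q [ 0.38  0.44 -0.13  1.84  0.08  0.86  0.31]
[[-0.106, 0.994, -0.001], [0.994, 0.106, -0.001], [-0.001, -0.001, -1.0]]
shift [-0.4 -0.7 85.6] turn [-0.001  0.001  0.001]
```

>>> carry_out:
  rows: [-0.4,-0.5,8,0,0,0,0.4,-0.4,-0.5,16,0,0,0,0.4,-0.4,-0.5,24,0,0,0,0.4,-0.4,-0.5,33,0,0,0,0.4,-0.4,-0.5,42,0,0,0,0.4,-0.4,-0.5,50,0,0,0,0.4,-0.4,-0.5,58,0,0,0,0.4,-0.4,-0.5,64,0,0,0,0.4]

```text
time_s: 50.35
tcp_pos: [565.8, -226.4, 30.0]
orientation: [-2.101, -2.334, 0.003]
ft_force: [-0.3, -0.9, -0.1]
gripper_width: 60.2
```

Run:
```python
from h import *
show(); plan([566.5,-226,10],Rt(6,0))
```

```text
t 50.35 p [ 565.8 -226.4   30. ] w 60.2 F [-0.3 -0.9 -0.1] q [ 0.37  0.53 -0.12  1.88  0.09  0.74  0.3 ]
[[-0.105, 0.995, -0.002], [0.995, 0.105, -0.001], [-0.0, -0.002, -1.0]]
shift [ 0.3  0.8 20. ] turn [-0.002  0.     0.   ]
```

>>> carry_out:
  rows: [0,0.5,6,0,0,0,0.4,0,0.5,12,0,0,0,0.4,0,0.5,17,0,0,0,0.4,0,0.5,20,0,0,0,0.4,0,0.5,21,0,0,0,0.4,0,0.5,21,0,0,0,0.4]

```text
time_s: 50.95
tcp_pos: [566.5, -226.5, 10.0]
orientation: [-2.102, -2.334, 0.003]
ft_force: [0.2, -1.8, -2.8]
gripper_width: 59.9
```

Run:
```python
from h import *
show()
```

```text
t 50.95 p [ 566.5 -226.5   10. ] w 59.9 F [ 0.2 -1.8 -2.8] q [ 0.37  0.56 -0.12  1.89  0.1   0.7   0.29]
[[-0.105, 0.995, -0.002], [0.995, 0.105, -0.001], [-0.001, -0.002, -1.0]]
```

>>> carry_out:
  rows: [0,0,0.7,0,0,0,0.4,0,0,1.3,0,0,0,0.4,0,0,1.3,0,0,0,0.4]

```text
time_s: 51.25
tcp_pos: [566.6, -226.6, 9.6]
orientation: [-2.102, -2.334, 0.003]
ft_force: [-6.4, -0.2, 12.3]
gripper_width: 59.9
```

Run:
```python
from h import *
show()
```

```text
t 51.25 p [ 566.6 -226.6    9.6] w 59.9 F [-6.4 -0.2 12.3] q [ 0.37  0.56 -0.12  1.89  0.1   0.7   0.29]
[[-0.104, 0.995, -0.001], [0.995, 0.104, -0.001], [-0.001, -0.001, -1.0]]
```

On the floor. Back off slightly, release and withdraw.

>>> carry_out:
  rows: [0,0,-0.8,0,0,0,0.8,0,0,-0.8,0,0,0,0.8,0,0,-0.8,0,0,0,0.8,0,0,-0.8,0,0,0,0.8,0,0,-6,0,0,0,0.8,0,0,-14,0,0,0,0.8,0,0,-24,0,0,0,0.8,0,0,-34,0,0,0,0.8]

```text
time_s: 52.05
tcp_pos: [566.9, -226.5, 43.9]
orientation: [2.102, 2.335, -0.002]
ft_force: [0.6, -2.0, -0.8]
gripper_width: 75.3
```

>>> carry_out:
  rows: [0,0,-12,0,0,0,0.8,0,0,-24,0,0,0,0.8,0,0,-36,0,0,0,0.8,0,0,-60,0,0,0,0.8,0,0,-90,0,0,0,0.8,0,0,-120,0,0,0,0.5,0,0,-130,0,0,0,0.2,0,0,-130,0,0,0,0]

```text
time_s: 52.85
tcp_pos: [567.7, -226.3, 174.7]
orientation: [2.1, 2.333, -0.0]
ft_force: [0.0, -0.4, 0.7]
gripper_width: 54.1
```

Run:
```python
from h import *
c=read_camera("wrist");c=read_camera("wrist"); cv2.imwrite("pics/w23.png",c["color"])
c=read_camera("top"); cv2.imwrite("pics/t23.png",c["color"])
for b in blocks(c): print(np.round(b,1))
show()
```

```text
[176.5 209.4 629.5 490.6  84.5   8.4 117.9]
t 53.0 p [ 566.2 -226.   171.6] w 42.8 F [ 0.   0.4 -0.4] q [ 0.38  0.36 -0.14  1.78  0.06  1.01  0.33]
[[-0.105, 0.994, -0.003], [0.994, 0.105, -0.0], [0.0, -0.003, -1.0]]
```

View pics/w23.png

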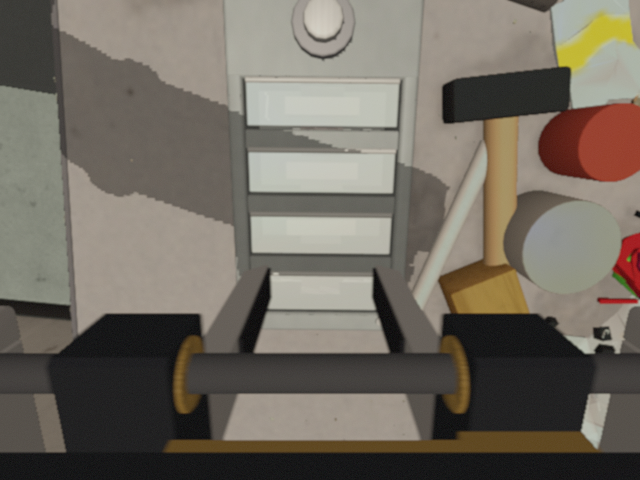

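View pics/t23.png

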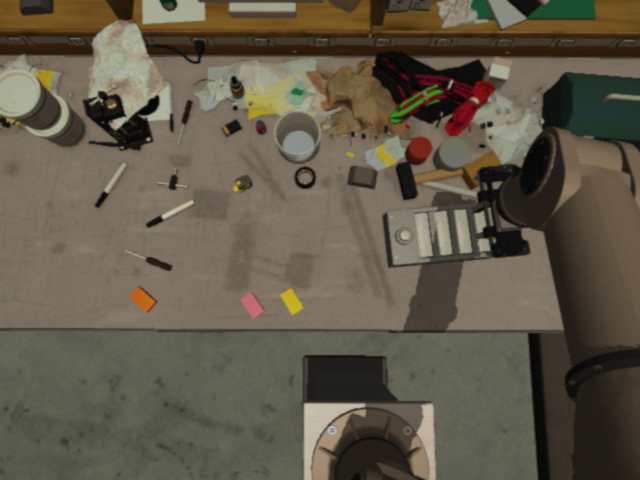

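Run:
```python
from h import *
c=read_camera("wrist"); im=c["color"]
for z in (72,80,88): print(z,onz(c,323,18,z), end=' ')
t=read_camera("top")
for z in (72,80,88): print(onz(t,404.8,234.3,z))
o,d=np.array(c["xyz"]),ray(c,323,18); o2,d2=np.array(t["xyz"]),ray(t,404.8,234.3)
A=np.array([d,-d2]).T; s=np.linalg.lstsq(A,o2-o,rcond=None)[0]; print(o+s[0]*d,o2+s[1]*d2)
cv2.imwrite("pics/w24.png",cv2.resize(im[60:320,220:420],None,fx=2.3,fy=2.3,interpolation=cv2.INTER_CUBIC))
plan([552.5,-80,130],Rt(6,0))
```

```text
72 [550.99710128 -77.75123898  72.        ] 80 [551.21652701 -79.98207802  80.        ] 88 [551.43595273 -82.21291705  88.        ] [556.90042536 -85.10174627  72.        ]
[555.61379564 -83.40570689  80.        ]
[554.32716593 -81.7096675   88.        ]
[551.46261841 -82.48401943  88.97219881] [554.13661068 -81.45847696  89.18483349]
shift [146.7   1.8  41.5] turn [-0.003 -0.     0.   ]
```

View pics/w24.png

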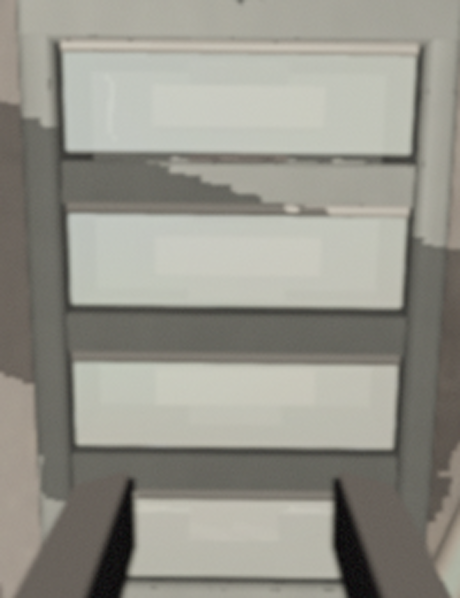

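>>> carry_out:
  rows: [35,0,5,0,0,0,0,75,1,10,0,0,0,0,110,1,20,0,0,0,0,138,1.8,35,0,0,0,0,145,1.8,42,0,0,0,0,145,1.8,50,0,0,0,0,145,1.8,52,0,0,0,0,145,1.8,52,0,0,0,0]

```text
time_s: 53.9
tcp_pos: [553.3, -83.4, 120.3]
orientation: [-2.103, -2.332, 0.004]
ft_force: [-0.1, -0.3, 0.1]
gripper_width: 0.4
```

Run:
```python
from h import *
c=read_camera("side"); cv2.imwrite("pics/s25.png",cv2.resize(c["color"][160:250,250:350],None,fx=6,fy=6))
show(); plan([552.5,-81,95],Rt(6,0))
```

```text
t 53.95 p [553.5 -83.3 120.6] w 0.4 F [-0.3 -0.4 -0.1] q [ 0.19  0.34 -0.19  1.94  0.09  0.87  0.06]
[[-0.103, 0.995, -0.002], [0.995, 0.103, -0.001], [-0.001, -0.002, -1.0]]
shift [ 2.4 -0.7 25.6] turn [-0.002  0.001 -0.002]
```

View pics/s25.png

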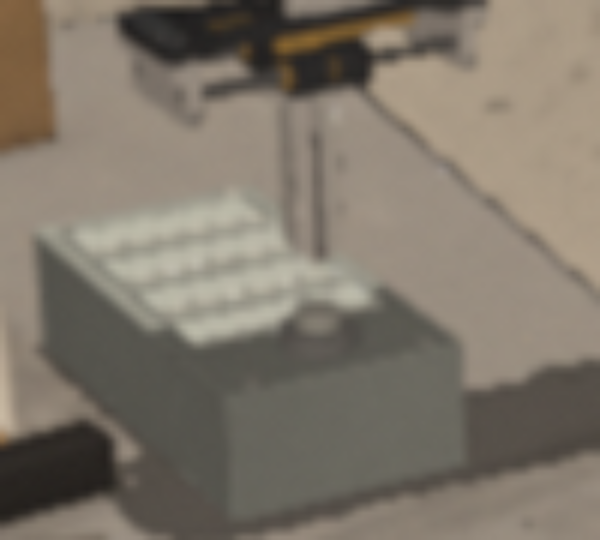

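Closed fingers are above the button. Lowering in small steps, watching the force.

>>> carry_out:
  rows: [2.4,-0.7,10,0,0,0,0,2.4,-0.7,20,0,0,0,0,2.4,-0.7,26,0,0,0,0,2.4,-0.7,29,0,0,0,0,2.4,-0.7,29,0,0,0,0]

```text
time_s: 54.45
tcp_pos: [552.0, -79.8, 91.2]
orientation: [-2.101, -2.334, 0.004]
ft_force: [-2.7, -0.5, 3.0]
gripper_width: 0.2
```

>>> carry_out:
  rows: [0,0,1.5,0,0,0,0,0,0,3,0,0,0,0,0,0,4,0,0,0,0,0,0,4,0,0,0,0]

```text
time_s: 54.85
tcp_pos: [552.5, -79.7, 88.2]
orientation: [-2.102, -2.335, 0.002]
ft_force: [-5.5, 0.3, 12.0]
gripper_width: 0.6
```

>>> carry_out:
  rows: [0,0,1,0,0,0,0,0,0,1.5,0,0,0,0,0,0,1.5,0,0,0,0]

```text
time_s: 55.15
tcp_pos: [552.6, -79.8, 87.8]
orientation: [2.102, 2.334, -0.002]
ft_force: [-12.7, 0.4, 30.8]
gripper_width: 0.6
```

Run:
```python
from h import *
show()
c=read_camera("side"); cv2.imwrite("pics/s26.png",cv2.resize(c["color"][180:240,270:340],None,fx=8,fy=8))
show()
```

```text
t 55.15 p [552.6 -79.8  87.8] w 0.6 F [-12.7   0.4  30.8] q [ 0.18  0.38 -0.19  1.96  0.1   0.8   0.04]
[[-0.104, 0.995, -0.001], [0.995, 0.104, -0.001], [-0.001, -0.001, -1.0]]
t 55.2 p [552.5 -79.8  87.7] w 0.2 F [-13.3  -0.6  31.9] q [ 0.18  0.38 -0.19  1.96  0.1   0.8   0.04]
[[-0.104, 0.995, -0.001], [0.995, 0.104, -0.001], [-0.001, -0.001, -1.0]]
```

View pics/s26.png

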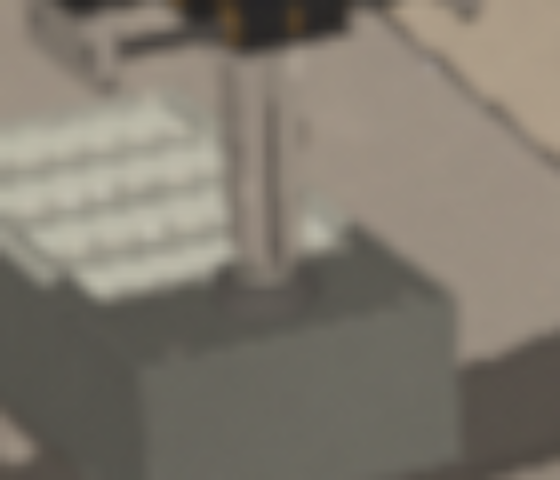

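>>> carry_out:
  rows: [0,0,-3,0,0,0,0,0,0,-8,0,0,0,0,0,0,-20,0,0,0,0,-40,0,-50,0,0,0,0,-60,0,-50,0,0,0,0,-60,0,-50,0,0,0,0,-60,0,-50,0,0,0,0]

```text
time_s: 55.9
tcp_pos: [558.8, -139.2, 136.5]
orientation: [-2.102, -2.334, 0.002]
ft_force: [-0.3, 0.1, -0.2]
gripper_width: 0.5
```

Run:
```python
from h import *
read_camera("wrist");c=read_camera("wrist"); cv2.imwrite("pics/w27.png",c["color"]); np.save("c27.npy",np.r_[c["xyz"],c["attitude"]]); show()
```

```text
t 56.0 p [ 558.7 -138.2  136.1] w 0.5 F [ 0.4  1.  -0.6] q [ 0.27  0.35 -0.18  1.89  0.08  0.91  0.17]
[[-0.106, 0.994, -0.002], [0.994, 0.106, -0.0], [-0.0, -0.002, -1.0]]
```

View pics/w27.png

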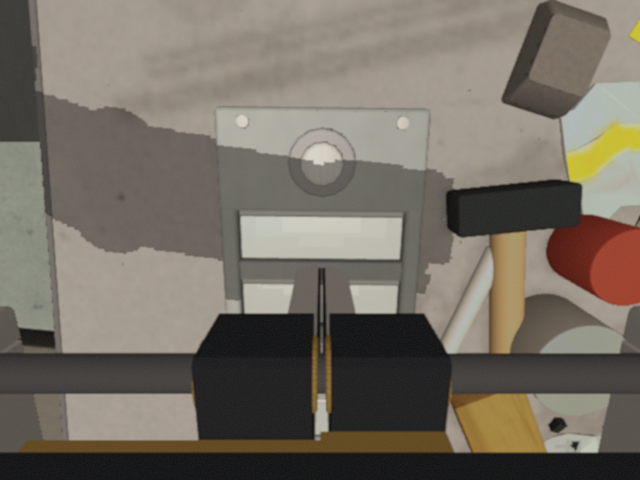

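>>> carry_out:
  rows: [-40,0,-60,0,0,0,0.5,-60,0,-60,0,0,0,0.5,-60,0,-60,0,0,0,0.5,-60,0,-60,0,0,0,0.5]

```text
time_s: 56.4
tcp_pos: [565.2, -198.4, 196.1]
orientation: [-2.102, -2.334, 0.002]
ft_force: [0.4, 1.3, -0.3]
gripper_width: 29.4
```

Run:
```python
from h import *
read_camera("wrist");c=read_camera("wrist"); cv2.imwrite("pics/w28.png",c["color"]); np.save("c28.npy",np.r_[c["xyz"],c["attitude"]]); show()
```

```text
t 56.5 p [ 564.8 -197.2  195.4] w 37.0 F [ 0.3  1.1 -0.1] q [ 0.35  0.32 -0.15  1.78  0.06  1.05  0.29]
[[-0.106, 0.994, -0.003], [0.994, 0.106, 0.0], [0.0, -0.003, -1.0]]
```

View pics/w28.png

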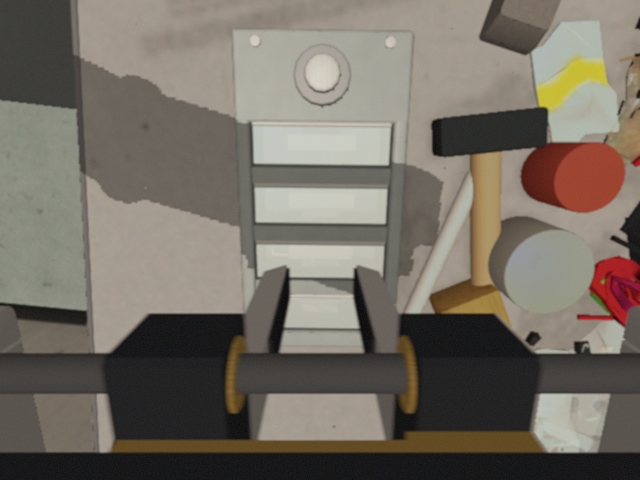

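Run:
```python
from h import *
K=read_camera("wrist")["mtx"]
def C(n): 
    a=np.load(n); return dict(mtx=K,xyz=a[:3],attitude=a[3:])
for n,i in (("c27.npy","pics/w27.png"),("c28.npy","pics/w28.png")):
    im=cv2.imread(i); (x,y)=(322,162) if "27" in i else (322,72)
    cv2.imwrite(i.replace(".png","c.png"),cv2.resize(im[y-50:y+50,x-50:x+50],None,fx=6,fy=6,interpolation=cv2.INTER_CUBIC))
```

```text
(no output)
```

View pics/w27c.png

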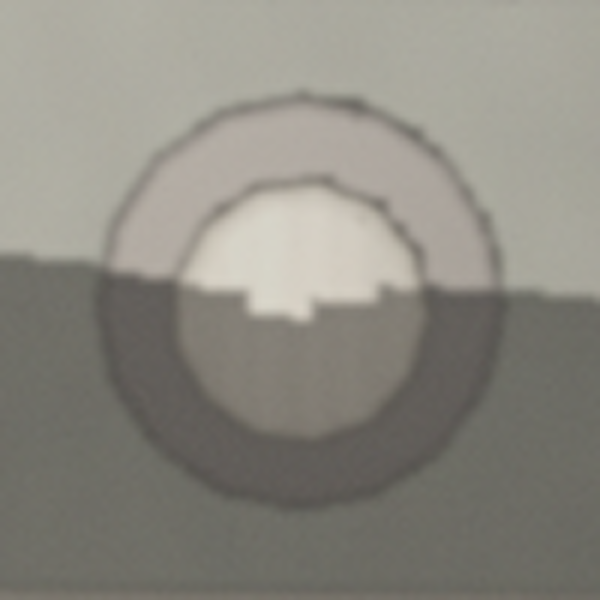

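View pics/w28c.png

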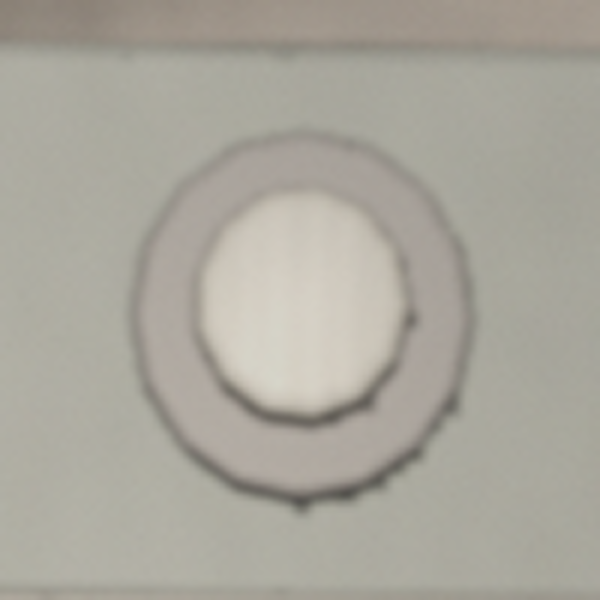

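Run:
```python
from h import *
K=read_camera("wrist")["mtx"]
def C(n): 
    a=np.load(n); return dict(mtx=K,xyz=a[:3],attitude=a[3:])
a,b=C("c27.npy"),C("c28.npy")
for z in (84,88,92,94,96): 
    r=[]
    for c,u,v,h in ((a,322.3,164,20.5),(b,322.3,72,17.3)):
        r+= [onz(c,u,v,z)[:2].round(1).tolist(), round(np.linalg.norm(onz(c,u+h,v,z)-onz(c,u-h,v,z)),1)]
    print(z,r)
```

```text
84 [[552.9, -83.1], np.float64(25.0), [552.5, -80.9], np.float64(25.0)]
88 [[552.9, -82.8], np.float64(24.5), [552.6, -81.6], np.float64(24.7)]
92 [[552.8, -82.6], np.float64(24.1), [552.7, -82.2], np.float64(24.3)]
94 [[552.8, -82.4], np.float64(23.9), [552.7, -82.5], np.float64(24.1)]
96 [[552.8, -82.3], np.float64(23.7), [552.7, -82.8], np.float64(24.0)]
```

Run:
```python
from h import *
a=cv2.imread("pics/top0.png"); c=read_camera("top")["color"]
d=np.abs(a[150:210,220:400].astype(int)-c[150:210,220:400]).max(2); print("changed px near bystanders",(d>40).sum())
show(); print(arm.close_job())
```

```text
changed px near bystanders 0
t 56.65 p [ 564.9 -197.7  195.5] w 45.9 F [ 0.3  0.5 -0.3] q [ 0.35  0.32 -0.15  1.78  0.06  1.05  0.29]
[[-0.106, 0.994, -0.003], [0.994, 0.106, -0.0], [0.0, -0.003, -1.0]]
the job is handed in; nothing more can be done
None
```

The drying box is loaded and started, and I handed the job in at 56.65 s of the 210 s allowed. Three aluminium blocks were on the worktop (the fourth was absent). I stood each one on its long thin edge and set it through its flap into pockets 3, 2 and 1. Pocket 0 stays empty. With every flap shut, I pressed the start button.

**Last checks:**
- **Blocks and flaps:** all four flaps look shut, and no aluminium block is left on the worktop. Each block met the pocket floor within about 1 mm of the expected height. Inside the pockets I could only judge by that contact and by pale rectangles showing through the translucent flaps.
- **Button:** it stopped hard at about z = 87.7 mm under roughly 31 N. Afterwards two camera views put its top at about 94 mm, so the 6 mm of travel fits a full press and return.
- **Bystanders:** the picture area with the sanding block, tape roll and tape measure showed no changes from the start. I never touched the orange, pink and yellow look-alikes.

**What disagreed:**
- An early outward-tilt pose near the first block ran into a joint limit, so I gripped from the other side.
- While I was setting the first block down, the fingertips pressed lightly on the worktop (about 19 N).
- The side camera placed the box about 6 mm off, so I used the top and wrist cameras instead.

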